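Close the phone repair bench for the night

ROBOT

A 6-joint arm with a two-finger parallel gripper is mounted at the origin on the work surface. World frame = base frame: x ahead of the robot, y to its left, z up, the work surface at z = 0. Lengths are in m, angles in rad, forces in N, time in s.
With the tool pointing down it reaches from about 0.35 to 0.975 m from the base axis. Payload 17.4 kg.
Tool frame: the origin (TCP) lies where the fingers leave the gripper's body, on its centre line; the fingertips stand tips_ahead ahead of it and the grasp point (between the pads) lies 54 mm ahead of it (tips_ahead is the distance from the TCP to the fingertips, in m); z points along the fingers, y is the line along which they close (so a half turn about z gives the same grasp; the last joint's range is limited). The gripper opens to 85 mm and grips with 20 to 120 N. Pads are 22 mm wide; open, the fingers measure 114 mm over their backs; the gripper's body (76 mm by 85 mm) begins 54 mm behind the grasp point. The pads swing forward as they close: fully open they stand 13 mm farther back than shut.
Start: joints at [-1.368, 0.116, 1.442, -0, 1.584, -0.038], TCP at [0.161, -0.656, 0.304] pointing down, gripper open.
Joint ranges: [-2.83, 2.83], [-0.83, 2.19], [0.07, 2.5], [-1.14, 4.28], [0.01, 3], [-2.97, 2.97]. Speed limits (rad/s): [1.89, 1.89, 2.22, 3.14, 3.14, 3.14].

INTERFACE

Orientations are given as a 3x3 rotation matrix whose columns are the frame's x, y, z axes.
In Python, from station import * gives the robot as it stands.
- The arm moves only by the tool play_rows, never from a script. Its argument "rows" is a list of rows, each a list of 7 numbers: the shift along the tool's x, y, z in units of 80 mm (1.0 is 80 mm), then the turn, a rotation vector about the tool's x, y, z in units of pi/2 rad (1.0 is pi/2 rad), then the gripper's target within -1 to 1 (fully open at 1, half-way at 0, shut at -1). In form: [[dx, dy, dz, rx, ry, rz, claw], ...]. A call has 1 to 12 rows; each row is the pose to reach, as a shift and turn from the pose commanded when the call began, along the tool's axes at that moment; what a row does not reach only later rows make up. A row lasts 1/10 s, in which the tool goes at most 50 mm and 8.59 degrees, less where a joint would pass 70% of its speed; a pose out of reach is approached as far as the arm can. A call with a number of a shift or a turn outside -1 to 1 is refused whole. A call with a gripper value outside its range is refused whole. The fingers move at their own pace and stop on an object; "force" is the grip in N (left out, the last holds). Time passes only in rows, so rows that repeat a pose let the fingers close. It gives the time, the measured TCP pose, the force, the opening and the grip force at its end, in the units of the state.
- state(): the state, without advancing time (a new reading comes with each control period).
- camera(name): name is "scene" or "top" or "wrist"; returns a dict with "frame" (400x640x3 uint8, red, green, blue), "vertical_fov" (degrees; the focal length in pixels is half the picture's height over the tangent of half this angle, whatever the lens; pixels are square), "cx", "cy" (the principal point, pixels), "world_from_camera" (4x4, takes a point from camera to world coordinates); the wrist camera has in their place "tool_from_camera" (4x4, takes a point from camera to tool coordinates, whose origin is the TCP and whose axes are the flange's). Camera axes: x right, y up, looking along -z (the intrinsics and any distortion apply to the point x, -y, -z); pixel columns grow to the right and rows downward; lengths in m; the calibration is good to about 2 mm. A picture is of the moment at which its call begins: read the wrist's pose just before it. There is no depth.
- hand_in(): hands the job in; it is judged then, once.
The state is a dict: "clock": time; "joints": joint angles; "qd": joint speeds; "joint_torque": joint torques, N m; "eef_pos": TCP position; "tcp_rot": TCP orientation; "force": force on the tool from outside, world axes, zero at the start; "ft_torque": the same for the moment, N m; "gripper_width": finger opening in m; "finger_force": force on a finger pad.
Only numpy, scipy, OpenCV 4.12 (cv2) and the standard library are available. Lean on these libraries where they do the work, as an engineer would, in place of code of your own. Each camera call takes 0.05 s, during which the arm holds its last target. There are 200 camera calls.

TASK

Close up the bench for the night: first switch off the bench power at the red toggle and the fume fan at the yellow one (bats away from the white dots). Then nest all the coloured parts cups that are out, one inside the other in size order, as one upright pile standing wholly on the round blue mat. Last, with the pile done, switch the night light on at the green toggle (towards its white dot); leave the phone and the tools on the counter where they lie.

Things in the scene. Friction and masses are not known exactly. Their poses are not given: they have to be found in the camera images.
- cup1: red round aluminium parts cup, size 1 of 6 (1 biggest), upright, open on top: outer diameter 70 mm at the rim, 64 mm at the foot, 40 mm tall, wall 2 mm, solid heavy base 8 mm thick, about 100 g. Origin: centre of its underside, z up. A smaller cup fits inside, 2.5 mm or more clear all round, and stands on this base, its rim 8 mm above this one's. May be absent.
- cup2: orange round aluminium parts cup, size 2 of 6 (1 biggest), upright, open on top: outer diameter 61 mm at the rim, 55 mm at the foot, 40 mm tall, wall 2 mm, solid heavy base 8 mm thick, about 91 g. Origin: centre of its underside, z up. A smaller cup fits inside, 2.5 mm or more clear all round, and stands on this base, its rim 8 mm above this one's. May be absent.
- cup3: yellow round aluminium parts cup, size 3 of 6 (1 biggest), upright, open on top: outer diameter 52 mm at the rim, 46 mm at the foot, 40 mm tall, wall 2 mm, solid heavy base 8 mm thick, about 82 g. Origin: centre of its underside, z up. A smaller cup fits inside, 2.5 mm or more clear all round, and stands on this base, its rim 8 mm above this one's. May be absent.
- cup4: green round aluminium parts cup, size 4 of 6 (1 biggest), upright, open on top: outer diameter 43 mm at the rim, 37 mm at the foot, 40 mm tall, wall 2 mm, solid heavy base 8 mm thick, about 73 g. Origin: centre of its underside, z up. A smaller cup fits inside, 2.5 mm or more clear all round, and stands on this base, its rim 8 mm above this one's. May be absent.
- cup5: blue round aluminium parts cup, size 5 of 6 (1 biggest), upright, open on top: outer diameter 34 mm at the rim, 28 mm at the foot, 40 mm tall, wall 2 mm, solid heavy base 8 mm thick, about 64 g. Origin: centre of its underside, z up. A smaller cup fits inside, 2.5 mm or more clear all round, and stands on this base, its rim 8 mm above this one's. May be absent.
- cup6: purple round aluminium parts cup, size 6 of 6 (1 biggest), upright, open on top: outer diameter 25 mm at the rim, 19 mm at the foot, 40 mm tall, wall 2 mm, solid heavy base 8 mm thick, about 55 g. Origin: centre of its underside, z up. A smaller cup fits inside, 2.5 mm or more clear all round, and stands on this base, its rim 8 mm above this one's. May be absent.
- mat: round blue rubber mat, 130 mm across, 3 mm thick, fixed to the counter; origin at the centre of its underside (its top is at z = 3 mm)
- power_box: grey switch box, 80 x 80 x 50 mm high, fixed, with one red toggle bat on top: the switch of the bench power; it starts on. Origin: centre of its underside, z up; its x axis is the line along which the bat swings. A white dot on top, at the -x side of the bat, marks ON. The three boxes may swap places.
- power_tip (a point): centre of the 13 mm ball at the tip of the red bat; the bat is a 9 mm rod pivoting 52 mm above the counter at the middle of the box, the ball centre 36 mm from the pivot
- power_bat (a joint): lean of the red bat, rad: +0.4 = ON, resting over towards the white dot (box -x); 0 = upright; -0.4 = OFF, over to the box's +x. An over-centre mechanism (about 2 N at the tip) pushes it away from upright and snaps it to its stop.
- fan_box: grey switch box, 80 x 80 x 50 mm high, fixed, with one yellow toggle bat on top: the switch of the fume fan; it starts on. Origin: centre of its underside, z up; its x axis is the line along which the bat swings. A white dot on top, at the -x side of the bat, marks ON. The three boxes may swap places.
- fan_tip (a point): centre of the 13 mm ball at the tip of the yellow bat; the bat is a 9 mm rod pivoting 52 mm above the counter at the middle of the box, the ball centre 36 mm from the pivot
- fan_bat (a joint): lean of the yellow bat, rad: +0.4 = ON, resting over towards the white dot (box -x); 0 = upright; -0.4 = OFF, over to the box's +x. An over-centre mechanism (about 2 N at the tip) pushes it away from upright and snaps it to its stop.
- night_box: grey switch box, 80 x 80 x 50 mm high, fixed, with one green toggle bat on top: the switch of the night light; it starts off. Origin: centre of its underside, z up; its x axis is the line along which the bat swings. A white dot on top, at the -x side of the bat, marks ON. The three boxes may swap places.
- night_tip (a point): centre of the 13 mm ball at the tip of the green bat; the bat is a 9 mm rod pivoting 52 mm above the counter at the middle of the box, the ball centre 36 mm from the pivot
- night_bat (a joint): lean of the green bat, rad: +0.4 = ON, resting over towards the white dot (box -x); 0 = upright; -0.4 = OFF, over to the box's +x. An over-centre mechanism (about 2 N at the tip) pushes it away from upright and snaps it to its stop.
- phone: bystander: cracked black phone housing, 150 x 74 x 8 mm, lying flat; origin centre of underside, long side along its x
- screwdriver: bystander: chrome screwdriver with orange grip, 170 mm long, lying along its x
- spatula: bystander: blue plastic pry spatula, 155 x 18 x 7 mm, lying along its x
- lifter: bystander: green rubber suction cup lifter, 56 mm across, 44 mm tall, standing; origin centre of underside
Mind the look-alikes: they are no part of the job. Of the things shaped like the cup3, the yellow one is meant. What is shaped like the fan_box but orange is not meant.

How it is judged:
On the way, in this order (a step that is already met when the one before it is completed fails the run):
1. the bench power and the fume fan are switched off (red and yellow bats away from their dots) (value of joint each of power_bat, fan_bat below -0.3 rad), for 0.2 s.
2. all cups present are nested in size order in one pile on the mat, none held (all of step 1 and horizontal distance between cup1 and mat below 0.034 m and height (world z) of cup1 below 0.008 m and angle between each of cup1, cup2, cup3, cup4, cup5, cup6's own z axis and vertical below 0.12 rad and linear speed of each of cup1, cup2, cup3, cup4, cup5, cup6 below 0.03 m/s and z of cup2 in the frame of cup1 between 0.004 and 0.013 m and horizontal distance between cup2 and cup1 below 0.0055 m and z of cup3 in the frame of cup1 between 0.004 and 0.021 m and horizontal distance between cup3 and cup1 below 0.01 m and z of cup4 in the frame of cup1 between 0.004 and 0.029 m and horizontal distance between cup4 and cup1 below 0.0145 m and horizontal distance between cup2 and mat below 0.04 m and height (world z) of cup2 below 0.016 m and z of cup3 in the frame of cup2 between 0.004 and 0.013 m and horizontal distance between cup3 and cup2 below 0.0055 m and z of cup4 in the frame of cup2 between 0.004 and 0.021 m and horizontal distance between cup4 and cup2 below 0.01 m and z of cup5 in the frame of cup2 between 0.004 and 0.029 m and horizontal distance between cup5 and cup2 below 0.0145 m and horizontal distance between cup3 and mat below 0.046 m and height (world z) of cup3 below 0.024 m and z of cup4 in the frame of cup3 between 0.004 and 0.013 m and horizontal distance between cup4 and cup3 below 0.0055 m and z of cup5 in the frame of cup3 between 0.004 and 0.021 m and horizontal distance between cup5 and cup3 below 0.01 m and z of cup6 in the frame of cup3 between 0.004 and 0.029 m and horizontal distance between cup6 and cup3 below 0.0145 m and horizontal distance between each of cup4, cup5, cup6 and mat below 0.055 m and height (world z) of cup4 below 0.032 m and z of cup5 in the frame of cup4 between 0.004 and 0.013 m and horizontal distance between cup5 and cup4 below 0.0055 m and z of cup6 in the frame of cup4 between 0.004 and 0.021 m and horizontal distance between cup6 and cup4 below 0.01 m and height (world z) of cup5 below 0.04 m and z of cup6 in the frame of cup5 between 0.004 and 0.013 m and horizontal distance between cup6 and cup5 below 0.0055 m and height (world z) of cup6 below 0.048 m and contact force between the fingers and anything else below 0.2 N), for 0.3 s.
3. the night light is switched on (green bat towards its dot) (value of joint night_bat above 0.3 rad), for 0.2 s.
At the end, for the whole second after the job is handed in: Red and yellow bats off (below -0.3), green bat on (above 0.3). Every present cup upright (0.12 rad), at rest, its foot on the mat's area (cup1 within 34 mm of its centre, cup2 40, cup3 46, others 55), each inside the next bigger one present, down on its base within 5 mm (all of step 1 and horizontal distance between cup1 and mat below 0.034 m and height (world z) of cup1 below 0.008 m and angle between each of cup1, cup2, cup3, cup4, cup5, cup6's own z axis and vertical below 0.12 rad and linear speed of each of cup1, cup2, cup3, cup4, cup5, cup6 below 0.03 m/s and z of cup2 in the frame of cup1 between 0.004 and 0.013 m and horizontal distance between cup2 and cup1 below 0.0055 m and z of cup3 in the frame of cup1 between 0.004 and 0.021 m and horizontal distance between cup3 and cup1 below 0.01 m and z of cup4 in the frame of cup1 between 0.004 and 0.029 m and horizontal distance between cup4 and cup1 below 0.0145 m and horizontal distance between cup2 and mat below 0.04 m and height (world z) of cup2 below 0.016 m and z of cup3 in the frame of cup2 between 0.004 and 0.013 m and horizontal distance between cup3 and cup2 below 0.0055 m and z of cup4 in the frame of cup2 between 0.004 and 0.021 m and horizontal distance between cup4 and cup2 below 0.01 m and z of cup5 in the frame of cup2 between 0.004 and 0.029 m and horizontal distance between cup5 and cup2 below 0.0145 m and horizontal distance between cup3 and mat below 0.046 m and height (world z) of cup3 below 0.024 m and z of cup4 in the frame of cup3 between 0.004 and 0.013 m and horizontal distance between cup4 and cup3 below 0.0055 m and z of cup5 in the frame of cup3 between 0.004 and 0.021 m and horizontal distance between cup5 and cup3 below 0.01 m and z of cup6 in the frame of cup3 between 0.004 and 0.029 m and horizontal distance between cup6 and cup3 below 0.0145 m and horizontal distance between each of cup4, cup5, cup6 and mat below 0.055 m and height (world z) of cup4 below 0.032 m and z of cup5 in the frame of cup4 between 0.004 and 0.013 m and horizontal distance between cup5 and cup4 below 0.0055 m and z of cup6 in the frame of cup4 between 0.004 and 0.021 m and horizontal distance between cup6 and cup4 below 0.01 m and height (world z) of cup5 below 0.04 m and z of cup6 in the frame of cup5 between 0.004 and 0.013 m and horizontal distance between cup6 and cup5 below 0.0055 m and height (world z) of cup6 below 0.048 m and value of joint night_bat above 0.3 rad); the robot touches nothing.
It fails at once if the phone is moved more than 30 mm (distance of phone from where it was at the start of the episode above 0.03 m).
It fails at once if the screwdriver is moved more than 30 mm (distance of screwdriver from where it was at the start of the episode above 0.03 m).
It fails at once if the spatula is moved more than 30 mm (distance of spatula from where it was at the start of the episode above 0.03 m).
It fails at once if the lifter is moved more than 30 mm (distance of lifter from where it was at the start of the episode above 0.03 m).
Of cup1, cup2, cup3, cup4, cup5, cup6 only 4 to 6 are there at a start; the rules pass over those that are not, and their reading is None.
At some moment in a run one of cup1, cup2, cup3, cup4, cup5, cup6 may be knocked a few centimetres aside while the robot is not near it.
It also fails if it takes over 210 s, if anything falls off the work surface, if the arm or the gripper's body presses on something with over 40 N, if the wrist force passes 120 N, or if a joint passes its speed limit or range.

## Working session

There is one attempt and no reset: what is moved stays moved. The work goes in short steps, Python scripts to look and compute and a tool call to move; the robot and the scene stay as the last step left them, time stands still between calls to the robot, and variables do not carry over. Pictures are saved under pics/ and viewed, at most 17 in all, crops included, and the job is handed in when it is done.

Besides the shell and the picture viewer there is one more tool, called after "Request:" as a command line: name --pt "numbers of a row" for each row, then --argument value for the rest. play_rows: Moves the arm, as the interface text tells. Shifts and turns lie within -1 to 1; 1 stands for 80 mm of shift or pi/2 rad of turn. Its arguments: {"type":"object","properties":{"rows":{"type":"array","items":{"type":"array","items":{"type":"number","minimum":-1,"maximum":1}}},"force":{"type":"number"}},"required":["rows"]}

```bash
mkdir -p pics; ls; cat > h.py <<'E'
from station import *
import numpy as np, cv2
def shot(n,name):
    s=state(); c=camera(n); cv2.imwrite(f'pics/{name}.png',c['frame'][:,:,::-1]); 
    import pickle; c['s']=s; pickle.dump(c,open(f'pics/{name}.pkl','wb')); return c
def load(name):
    import pickle; return pickle.load(open(f'pics/{name}.pkl','rb'))
def wfc(c):
    if 'world_from_camera' in c: return np.array(c['world_from_camera'])
    T=np.eye(4); T[:3,:3]=c['s']['tcp_rot']; T[:3,3]=c['s']['eef_pos']; return T@np.array(c['tool_from_camera'])
def pix2w(c,u,v,z):
    f=200/np.tan(np.radians(c['vertical_fov'])/2); M=wfc(c)
    d=M[:3,:3]@np.array([(u-c['cx'])/f,-(v-c['cy'])/f,-1]); o=M[:3,3]
    return o+d*(z-o[2])/d[2]
def w2pix(c,p):
    f=200/np.tan(np.radians(c['vertical_fov'])/2); M=np.linalg.inv(wfc(c)); q=M[:3,:3]@np.array(p)+M[:3,3]
    return c['cx']-f*q[0]/q[2], c['cy']+f*q[1]/q[2]
E
python3 - <<'E'
from h import *
s=state(); print({k:np.round(v,3) for k,v in s.items()})
for n in ('scene','top','wrist'):
    c=shot(n,n); print(n,[k for k in c],c['vertical_fov'],c['cx'],c['cy'],np.round(wfc(c),3).tolist())
    im=c['frame'][:,:,::-1]
    cv2.imwrite(f'pics/{n}_b.png',cv2.resize(im,(800,500)))
E
```

```text
pics
{'clock': np.float64(0.0), 'joints': array([-1.368,  0.117,  1.442, -0.   ,  1.584, -0.038]), 'qd': array([-0.001, -0.   , -0.001,  0.001,  0.001,  0.002]), 'joint_torque': array([ 6.0000e-03, -7.3199e+01, -6.3249e+01,  0.0000e+00,  6.0000e-03,
       -0.0000e+00]), 'eef_pos': array([ 0.161, -0.655,  0.303]), 'tcp_rot': array([[ 0.971,  0.238, -0.   ],
       [ 0.238, -0.971,  0.001],
       [ 0.   , -0.001, -1.   ]]), 'force': array([ 0.345,  0.753, -0.188]), 'ft_torque': array([ 0.069, -0.027,  0.026]), 'finger_force': np.float64(0.0), 'gripper_width': np.float64(0.086)}
scene ['frame', 'vertical_fov', 'cx', 'cy', 'world_from_camera', 's'] 49.69557411835046 314.3057656728445 203.17474786805548 [[-0.267, -0.684, 0.679, 1.329], [0.964, -0.204, 0.173, 0.23], [0.02, 0.701, 0.713, 0.82], [0.0, 0.0, 0.0, 1.0]]
top ['frame', 'vertical_fov', 'cx', 'cy', 'world_from_camera', 's'] 56.66336030802003 316.80913499596153 197.60396651007147 [[-0.015, 0.991, -0.135, 0.449], [-0.999, -0.011, 0.03, 0.073], [0.028, 0.135, 0.99, 1.047], [0.0, 0.0, 0.0, 1.0]]
wrist ['frame', 'vertical_fov', 'cx', 'cy', 'tool_from_camera', 's'] 71.88352250687147 322.74773909828167 203.945022215813 [[0.238, 0.934, 0.268, 0.229], [-0.971, 0.229, 0.065, -0.639], [-0.001, -0.276, 0.961, 0.373], [0.0, 0.0, 0.0, 1.0]]
```

View pics/top_b.png

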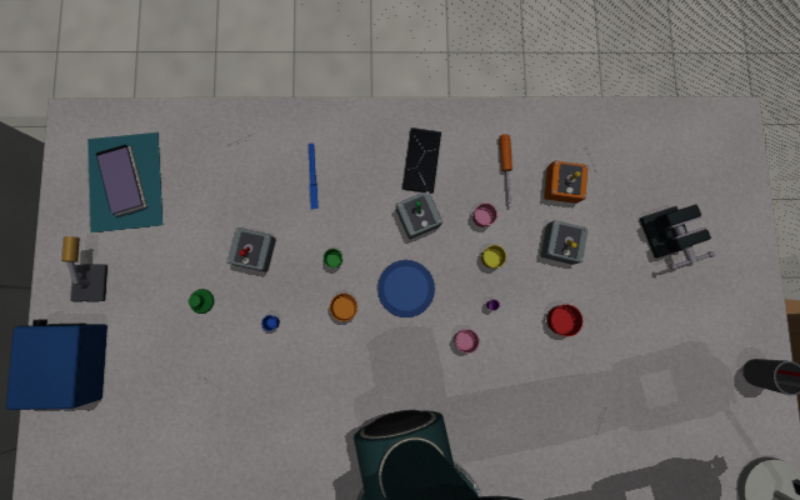

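View pics/scene_b.png

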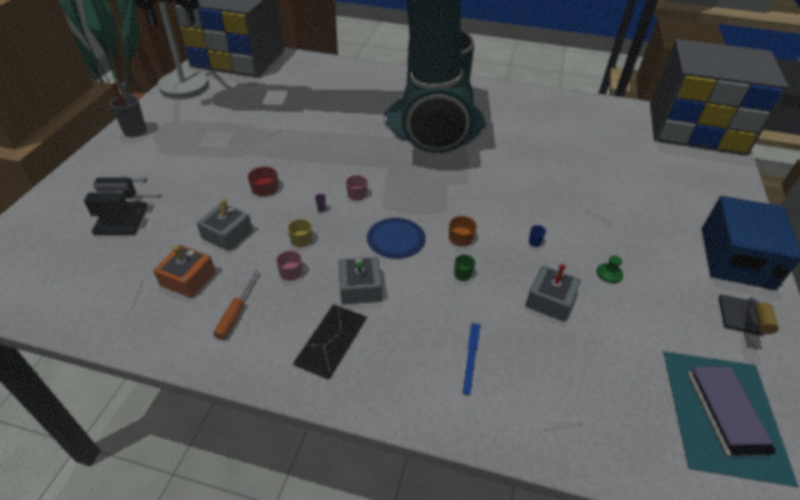

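All six cups are out: red (564,320), orange (343,308), yellow (493,257), green (333,259), blue (271,323) and purple (492,305). The two pink cups at (485,215) and (466,341) are look-alikes. The boxes are red (251,250), green (418,215) and yellow (565,243); the orange box at (567,182) is a decoy. I'll confirm with enlarged crops.

```bash
python3 - <<'E'
from h import *
c=load('top'); im=c['frame'][:,:,::-1]
def crop(u,v,r=25,k=5):
    return cv2.resize(im[v-r:v+r,u-r:u+r],(2*r*k,2*r*k),interpolation=cv2.INTER_CUBIC)
pts=[(201,200),(335,172),(452,194),(454,146),(394,206),(394,244)]
for i,p in enumerate(pts): print(i,p)
m=np.vstack([np.hstack([crop(*p) for p in pts[:3]]),np.hstack([crop(*p) for p in pts[3:]])])
cv2.imwrite('pics/crop1.png',m)
# colour blobs -> ground pos
hsv=cv2.cvtColor(im,cv2.COLOR_BGR2HSV)
print('mat')
for n,(u,v,r) in dict(red=(451,256,18),orange=(274,246,14),yellow=(394,206,14),green=(266,207,12),blue=(217,258,10),purple=(394,244,8),mat=(325,231,30)).items():
    w=hsv[v-r:v+r,u-r:u+r]; m=((w[:,:,1]>110)&(w[:,:,2]>25)).astype(np.uint8)
    cnt=max(cv2.findContours(m,0,2)[0],key=cv2.contourArea); (x,y),rad=cv2.minEnclosingCircle(cv2.convexHull(cnt))
    x,y=x+u-r,y+v-r; print(n,round(x,1),round(y,1),round(rad,1),np.round(pix2w(c,x,y,0.003 if n=='mat' else 0.03),3))
E
```

```text
0 (201, 200)
1 (335, 172)
2 (452, 194)
3 (454, 146)
4 (394, 206)
5 (394, 244)
mat
red 451.5 255.7 14.2 [ 0.422 -0.324  0.03 ]
orange 274.3 245.4 11.5 [0.457 0.16  0.03 ]
yellow 394.4 205.1 9.8 [ 0.563 -0.173  0.03 ]
green 266.0 206.4 7.6 [0.564 0.182 0.03 ]
blue 216.2 258.0 6.9 [0.426 0.315 0.03 ]
purple 394.4 244.0 4.6 [ 0.456 -0.168  0.03 ]
mat 324.5 230.7 22.8 [0.496 0.021 0.003]
```

View pics/crop1.png

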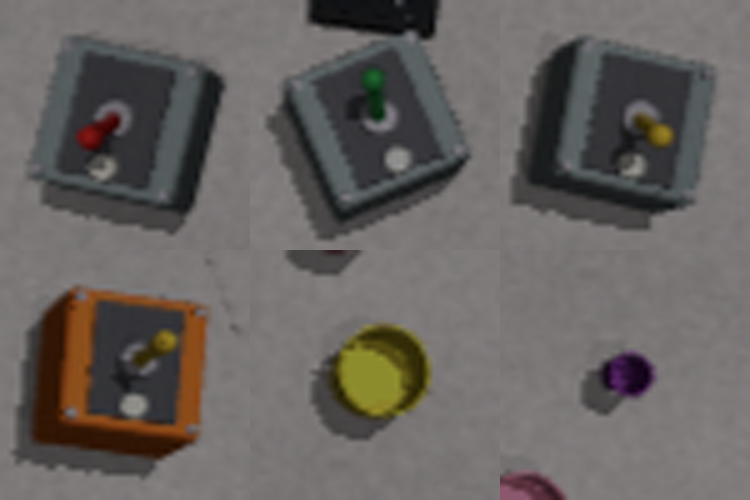

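The crops show the red and yellow grey-box bats leaning toward their dots (ON), and the green bat leaning away from its dot (OFF). The orange box, whose bat is also yellow, is not meant.

```bash
python3 - <<'E'
from h import *
import station; print([k for k in dir(station) if k[0]!='_'])
c=load('top'); 
for n,p,d,b,s in (('power',(198.6,198.6),(196.6,208.6),(193.9,202.6),1),('night',(335.6,170.6),(339.6,178.6),(334.8,162.6),-1),('fan',(455,192.6),(453.2,202),(458.8,196.2),1)):
    P=pix2w(c,*p,.05);D=pix2w(c,*d,.05);B=pix2w(c,*b,.085)
    print(n,P.round(3),D.round(3),'ball',B.round(3),'xdir deg',np.degrees(np.arctan2(*(P-D)[1::-1])).round(1), 'from ball', np.degrees(np.arctan2(*((P-B)*s)[1::-1])).round(1))
E
```

```text
['PlanningError', 'camera', 'hand_in', 'state', 'tips_ahead']
power [0.585 0.361 0.05 ] [0.558 0.365 0.05 ] ball [0.57  0.363 0.085] xdir deg -9.6 from ball -6.3
night [ 0.658 -0.01   0.05 ] [ 0.636 -0.02   0.05 ] ball [ 0.673 -0.005  0.085] xdir deg 25.0 from ball 17.7
fan [ 0.594 -0.337  0.05 ] [ 0.568 -0.33   0.05 ] ball [ 0.579 -0.332  0.085] xdir deg -14.5 from ball -18.2
```

View pics/wrist_b.png

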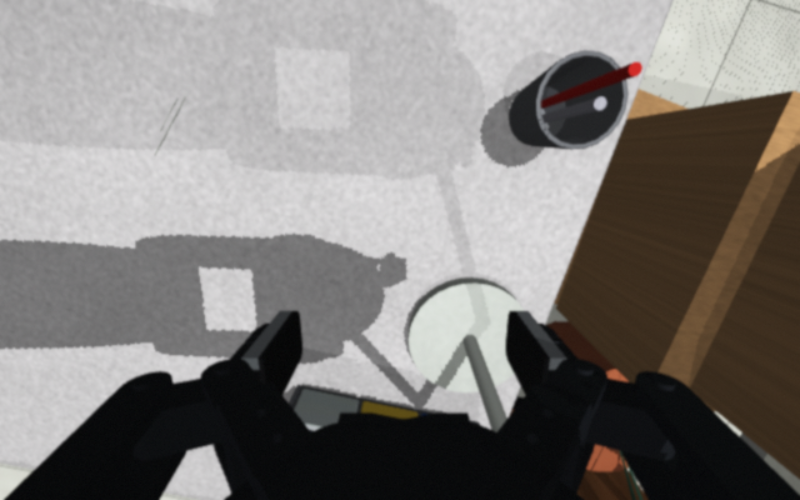

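Request:
play_rows --pt "0.3 0 0 0 0 0.08 -1" --pt "0.8 -0.5 0 0 0 0.153 -1" --pt "1 -1 0 0 0 0.153 -1" --pt "1 -1 0 0 0 0.153 -1"

```text
clock: 0.55
eef_pos: [0.2208, -0.5549, 0.304]
tcp_rot: [[1.0, 0.003, 0.0], [0.003, -1.0, 0.001], [0.0, -0.001, -1.0]]
force: [-1.0, -0.2, -0.1]
gripper_width: 0.0279
finger_force: 0.0
```

Request:
play_rows --pt "0.5 -0.36 0 0 0 0 -1" --pt "1 -0.72 0 0 0 0 -1" --pt "1 -0.72 0 0 0 0 -1"

```text
clock: 0.85
eef_pos: [0.3028, -0.4987, 0.3041]
tcp_rot: [[1.0, 0.004, 0.001], [0.004, -1.0, 0.0], [0.001, -0.0, -1.0]]
force: [0.4, -0.5, 0.3]
gripper_width: -0.0002
finger_force: 0.0
```

Request:
play_rows --pt "0.5 -0.36 0 0 0 0 -1" --pt "1 -0.72 0 0 0 0 -1"

```text
clock: 1.05
eef_pos: [0.3798, -0.4433, 0.3038]
tcp_rot: [[1.0, -0.001, -0.0], [-0.001, -1.0, -0.0], [-0.0, 0.0, -1.0]]
force: [-0.0, -0.2, -0.5]
gripper_width: 0.0
finger_force: 0.0
```

Request:
play_rows --pt "0.5 -0.36 0 0 0 0 -1" --pt "1 -0.72 0.5 0 0 0 -1"

```text
clock: 1.25
eef_pos: [0.4533, -0.3915, 0.276]
tcp_rot: [[1.0, 0.001, 0.005], [0.001, -1.0, -0.004], [0.005, 0.004, -1.0]]
force: [0.9, -0.6, -0.6]
gripper_width: 0.0001
finger_force: 0.0
```

Request:
play_rows --pt "0.5 -0.36 0 0 0 0 -1" --pt "1 -0.72 0.2 0 0 0 -1" --pt "1 -0.72 0.2 0 0 0 -1" --pt "1 -0.72 0.2 0 0 0 -1"

```text
clock: 1.65
eef_pos: [0.5315, -0.334, 0.2555]
tcp_rot: [[1.0, 0.002, -0.001], [0.002, -1.0, 0.001], [-0.001, -0.001, -1.0]]
force: [-0.3, -0.0, 0.4]
gripper_width: -0.0002
finger_force: 0.0
```

Request:
play_rows --pt "0.25 -0.1 0.4 0 0 0 -1" --pt "0.25 -0.1 1 0 0 0 -1" --pt "0.25 -0.1 1 0 0 0 -1"

```text
clock: 1.95
eef_pos: [0.5486, -0.3263, 0.1705]
tcp_rot: [[1.0, -0.0, -0.007], [-0.0, -1.0, 0.004], [-0.007, -0.004, -1.0]]
force: [-1.2, 1.0, -0.1]
gripper_width: 0.0001
finger_force: 0.0
```

Request:
play_rows --pt "0 0 0.38 0 0 0 -1" --pt "0 0 0.38 0 0 0 -1" --pt "0.12 0.04 0.38 0 0 0 -1" --pt "0.24 0.08 0.38 0 0 0 -1" --pt "0.36 0.12 0.38 0 0 0 -1" --pt "0.46 0.15 0.38 0 0 0 -1" --pt "0.5 0.16 0.38 0 0 0 -1" --pt "0.5 0.16 0.38 0 0 0 -1"

```text
clock: 2.75
eef_pos: [0.591, -0.3393, 0.1463]
tcp_rot: [[1.0, 0.001, -0.002], [0.001, -1.0, 0.0], [-0.002, -0.0, -1.0]]
force: [-8.5, 1.6, 8.0]
gripper_width: -0.0003
finger_force: 5.6
```

Request:
play_rows --pt "-0.5 0 0 0 0 0 -1" --pt "-0.5 0 -0.5 0 0 0 -1" --pt "-1 0 -1 0 0 0 -1" --pt "-1 0 -1 0 0 0 -1"

```text
clock: 3.15
eef_pos: [0.5101, -0.3398, 0.2312]
tcp_rot: [[1.0, 0.0, 0.004], [0.0, -1.0, -0.004], [0.004, 0.004, -1.0]]
force: [0.4, -0.0, 1.0]
gripper_width: -0.0
finger_force: 0.0
```

```bash
python3 - <<'E'
from h import *
c=shot('wrist','w1'); cv2.imwrite('pics/w1_b.png',cv2.resize(c['frame'][:,:,::-1],(800,500)))
print(state()['eef_pos'])
E
```

```text
[ 0.51037143 -0.3397326   0.2299561 ]
```

View pics/w1_b.png

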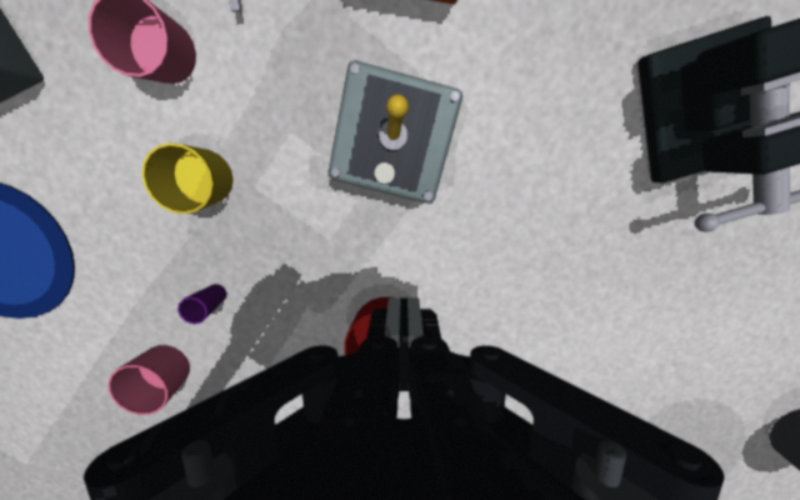

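Fan bat is now away from its dot (ball at (397,105), dot at (384,172)): OFF. Yellow and purple rims are visible at (181,178) and (194,308). Next I back off to look at the red cup.

Request:
play_rows --pt "-0.5 -0.1 0 0 0 0 1" --pt "-1 -0.2 0 0 0 0 1"

```text
clock: 3.4
eef_pos: [0.4307, -0.3228, 0.2247]
tcp_rot: [[1.0, 0.001, -0.001], [0.001, -1.0, 0.001], [-0.001, -0.001, -1.0]]
force: [-0.4, -0.4, 1.7]
gripper_width: 0.0285
finger_force: 0.0
```

Request:
play_rows --pt "-0.5 0 0 0 0 0 1" --pt "-1 0 0 0 0 0 1" --pt "-1 0 0 0 0 0 1" --pt "-1 0 0 0 0 0 1" --pt "-1 0 0 0 0 0 1"

```text
clock: 3.9
eef_pos: [0.3518, -0.3233, 0.2257]
tcp_rot: [[1.0, 0.001, -0.0], [0.001, -1.0, 0.0], [-0.0, -0.0, -1.0]]
force: [0.1, 0.3, -0.3]
gripper_width: 0.0853
finger_force: 0.0
```

```bash
cat >> h.py <<'E'
def rim(c,hsvlo,hsvhi,z=0.04,near=None,draw=None,R=.035):
    """rim circle fit: pixels of colour -> project to plane z; min enclosing circle of blob in plane"""
    hsv=cv2.cvtColor(c['frame'],cv2.COLOR_RGB2HSV)
E
sed -i '/^def rim/,$d' h.py
python3 - <<'E'
from h import *
c=load('w1')
for n,u,v in (('yellow',181,178),('purple',194,308),):
    print(n,pix2w(c,u/1.25,v/1.25,.04).round(4))
c=shot('wrist','w2'); print(state()['eef_pos'])
im=cv2.resize(c['frame'][:,:,::-1],(800,500));cv2.imwrite('pics/w2_b.png',im)
E
```

```text
yellow [ 0.565  -0.1767  0.04  ]
purple [ 0.4609 -0.1691  0.04  ]
[ 0.35184104 -0.32325298  0.22564   ]
```

View pics/w2_b.png

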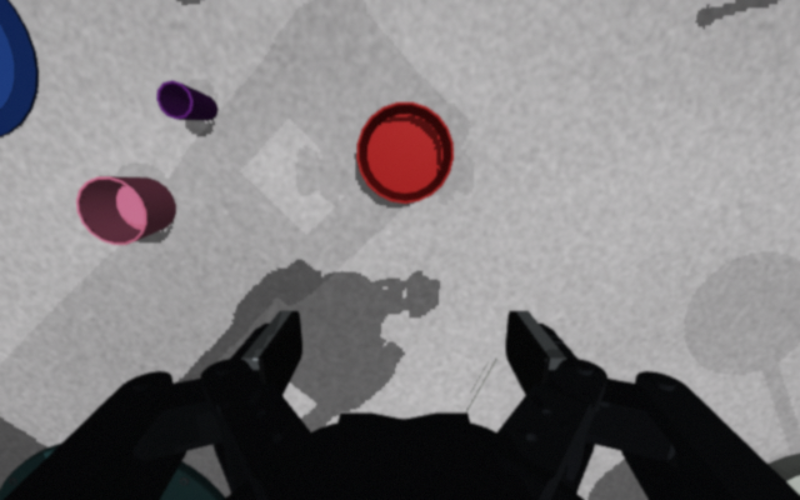

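The red rim centre is at (405,153) and the purple rim at (175,100).

```bash
python3 - <<'E'
from h import *
c=load('w2')
for n,u,v in (('red',405.5,153),('purple',175,100)):
    print(n,pix2w(c,u/1.25,v/1.25,.04).round(4))
print(c['tool_from_camera'],wfc(c)[:3,3])
E
```

```text
red [ 0.4234 -0.325   0.04  ]
purple [ 0.458  -0.1678  0.04  ]
[[-5.73760995e-04  9.61229931e-01  2.75747514e-01  6.95642411e-02]
 [ 9.99999764e-01  6.55912315e-04 -2.05701543e-04  2.85016117e-04]
 [-3.78592670e-04  2.75747330e-01 -9.61230080e-01 -6.93810660e-02]
 [ 0.00000000e+00  0.00000000e+00  0.00000000e+00  1.00000000e+00]] [ 0.42136398 -0.32355357  0.29507737]
```

```bash
python3 -c "
from station import *
print(tips_ahead, state()['gripper_width'])"
```

```text
0.0726 0.0855002316965765
```

Request:
play_rows --pt "0.5 0.01 0 0 0 0 1" --pt "0.895 0.02 0.5 0 0 0 1" --pt "0.895 0.02 1 0 0 0 1" --pt "0.895 0.02 1 0 0 0 1"

```text
clock: 4.35
eef_pos: [0.4222, -0.323, 0.1401]
tcp_rot: [[1.0, 0.002, -0.007], [0.002, -1.0, 0.006], [-0.007, -0.006, -1.0]]
force: [-1.3, 0.2, -0.1]
gripper_width: 0.0852
finger_force: 0.0
```

Request:
play_rows --force 40 --pt "0 0 0.4 0 0 0 1" --pt "0 0 0.82 0 0 0 1" --pt "0 0 0.82 0 0 0 1" --pt "0 0 0.82 0 0 0 -1" --pt "0 0 0.82 0 0 0 -1" --pt "0 0 0.82 0 0 0 -1" --pt "0 0 0.82 0 0 0 -1" --pt "0 0 0.82 0 0 0 -1"

```text
clock: 5.15
eef_pos: [0.4235, -0.3256, 0.0833]
tcp_rot: [[1.0, 0.0, 0.003], [0.0, -1.0, -0.002], [0.003, 0.002, -1.0]]
force: [-1.5, 0.0, 9.9]
gripper_width: 0.0677
finger_force: 45.7
```

Request:
play_rows --pt "0 0 -0.5 0 0 0 -1" --pt "0 -0.2 -1 0 0 0 -1" --pt "0.1 -0.8 -1 0 0 0 -1" --pt "0.1 -1 -1 0 0 0 -1"

```text
clock: 5.55
eef_pos: [0.4312, -0.2429, 0.1633]
tcp_rot: [[1.0, 0.001, 0.004], [0.001, -1.0, -0.001], [0.004, 0.001, -1.0]]
force: [0.8, -0.1, -1.3]
gripper_width: 0.0676
finger_force: 46.0
```

Request:
play_rows --pt "0.1 -0.5 0 0 0 0 -1" --pt "0.2 -1 0 0 0 0 -1"

```text
clock: 5.75
eef_pos: [0.4465, -0.1639, 0.1617]
tcp_rot: [[1.0, -0.001, 0.001], [-0.001, -1.0, -0.001], [0.001, 0.001, -1.0]]
force: [1.2, 0.3, -0.3]
gripper_width: 0.0673
finger_force: 46.0
```

Request:
play_rows --pt "0.1 -0.5 0 0 0 0 -1" --pt "0.2 -1 0 0 0 0 -1"

```text
clock: 5.95
eef_pos: [0.4626, -0.0834, 0.1616]
tcp_rot: [[1.0, 0.0, 0.001], [0.0, -1.0, -0.0], [0.001, 0.0, -1.0]]
force: [0.5, 0.0, -1.2]
gripper_width: 0.0674
finger_force: 46.0
```

Request:
play_rows --pt "0.2 -0.5 0 0 0 0 -1" --pt "0.4 -1 0 0 0 0 -1" --pt "0.4 -1 0 0 0 0 -1" --pt "0.4 -1 0 0 0 0 -1"

```text
clock: 6.35
eef_pos: [0.4946, -0.0042, 0.1611]
tcp_rot: [[1.0, 0.003, 0.0], [0.003, -1.0, -0.0], [0.0, 0.0, -1.0]]
force: [0.2, -0.4, -0.8]
gripper_width: 0.0676
finger_force: 46.1
```

```bash
python3 - <<'E'
from h import *
c=shot('wrist','w3'); s=state();print(s['eef_pos'],s['gripper_width'],s['finger_force'])
im=cv2.resize(c['frame'][:,:,::-1],(800,500));cv2.imwrite('pics/w3_b.png',im)
E
```

```text
[ 0.49440547 -0.00495582  0.16096278] 0.0672896218922689 46.05335196247324
```

View pics/w3_b.png

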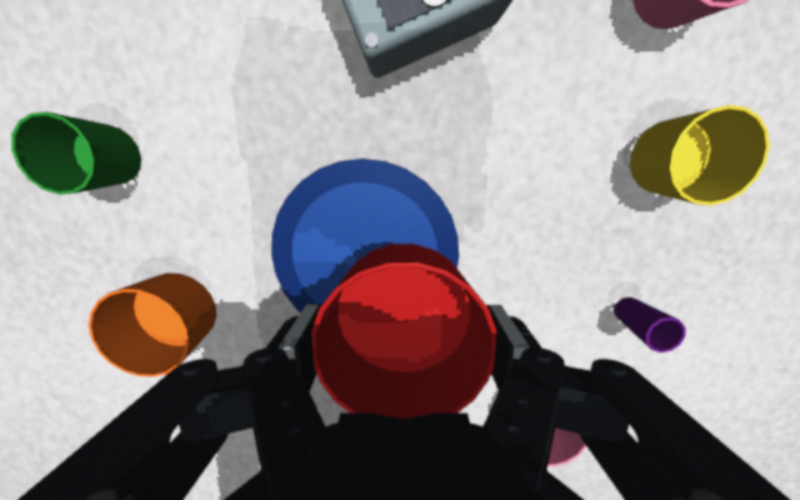

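Red is held level. Mat centre is about (365,251); rims are green (53,152), orange (139,332), yellow (719,155), purple (665,334).

```bash
python3 - <<'E'
from h import *
c=load('w3')
for n,u,v,z in (('matL',272,250,.003),('matR',459,250,.003),('matT',364,158,.003),('yellow',719,155,.04),('green',53,152,.04),('orange',139,332,.04),('purple',665,334,.04)):
    print(n,pix2w(c,u/1.25,v/1.25,z).round(4))
E
```

```text
matL [0.5023 0.0853 0.003 ]
matR [ 0.5026 -0.0425  0.003 ]
matT [0.563  0.0206 0.003 ]
yellow [ 0.5651 -0.1719  0.04  ]
green [0.5659 0.181  0.04  ]
orange [0.4601 0.1576 0.04  ]
purple [ 0.4593 -0.1656  0.04  ]
```

Request:
play_rows --pt "0.04 -0.32 0.2 0 0 0 -1" --pt "0.04 -0.32 0.5 0 0 0 -1" --pt "0.04 -0.32 0.8 0 0 0 -1" --pt "0.04 -0.32 0.92 0 0 0 -1" --pt "0.04 -0.32 0.92 0 0 0 -1" --pt "0.04 -0.32 0.92 0 0 0 -1"

```text
clock: 7.0
eef_pos: [0.4978, 0.02, 0.0875]
tcp_rot: [[1.0, -0.001, 0.0], [-0.001, -1.0, -0.0], [0.0, 0.0, -1.0]]
force: [0.5, -0.3, -1.2]
gripper_width: 0.0676
finger_force: 46.3
```

Request:
play_rows --pt "0 0 0 0 0 0 1" --pt "0 0 0 0 0 0 1" --pt "0 0 0 0 0 0 1" --pt "0 0 -0.2 0 0 0 1" --pt "0 0 -0.6 0 0 0 1" --pt "0 0 -1 0 0 0 1" --pt "0 0 -1 0 0 0 1"

```text
clock: 7.7
eef_pos: [0.499, 0.0209, 0.1714]
tcp_rot: [[1.0, 0.001, 0.006], [0.001, -1.0, -0.0], [0.006, 0.0, -1.0]]
force: [0.5, -0.2, -0.7]
gripper_width: 0.0852
finger_force: 0.0
```

Request:
play_rows --pt "0 -0.2 -0.5 0 0 0 -1" --pt "0.1 -0.7 -0.9 0 0 0 -1" --pt "0.14 -1 -0.9 0 0 0 -1"

```text
clock: 8.0
eef_pos: [0.5099, 0.1024, 0.2431]
tcp_rot: [[1.0, 0.0, 0.006], [0.0, -1.0, 0.001], [0.006, -0.001, -1.0]]
force: [-0.0, -0.4, -1.0]
gripper_width: 0.0441
finger_force: 0.0
```

Request:
play_rows --pt "0.07 -0.5 0 0 0 0 -1" --pt "0.14 -1 0 0 0 0 -1"

```text
clock: 8.2
eef_pos: [0.5199, 0.1822, 0.2387]
tcp_rot: [[1.0, -0.0, 0.0], [-0.0, -1.0, 0.0], [0.0, -0.0, -1.0]]
force: [0.0, -0.5, 0.0]
gripper_width: 0.0122
finger_force: 0.0
```

Request:
play_rows --pt "0.07 -0.5 0 0 0 0 -1" --pt "0.14 -1 0 0 0 0 -1"

```text
clock: 8.4
eef_pos: [0.531, 0.2626, 0.2383]
tcp_rot: [[1.0, 0.001, -0.0], [0.001, -1.0, -0.0], [-0.0, 0.0, -1.0]]
force: [1.0, -0.9, -0.2]
gripper_width: -0.0004
finger_force: 0.0
```

Request:
play_rows --pt "0.07 -0.5 0 0 0 0 -1" --pt "0.14 -1 0 0 0 0 -1" --pt "0.14 -1 0 0 0 0 -1" --pt "0.14 -1 0 0 0 0 -1" --pt "0.14 -1 0 0 0 0 -1"

```text
clock: 8.9
eef_pos: [0.5422, 0.3402, 0.2384]
tcp_rot: [[1.0, 0.0, -0.0], [0.0, -1.0, -0.0], [-0.0, 0.0, -1.0]]
force: [-0.6, 0.8, 0.6]
gripper_width: 0.0
finger_force: 0.0
```

```bash
python3 - <<'E'
from h import *
c=shot('wrist','w4'); s=state();print(s['eef_pos'],s['gripper_width'])
im=cv2.resize(c['frame'][:,:,::-1],(800,500));cv2.imwrite('pics/w4_b.png',im)
E
```

```text
[0.54225398 0.33999149 0.2386961 ] 9.596287478204774e-05
```

View pics/w4_b.png

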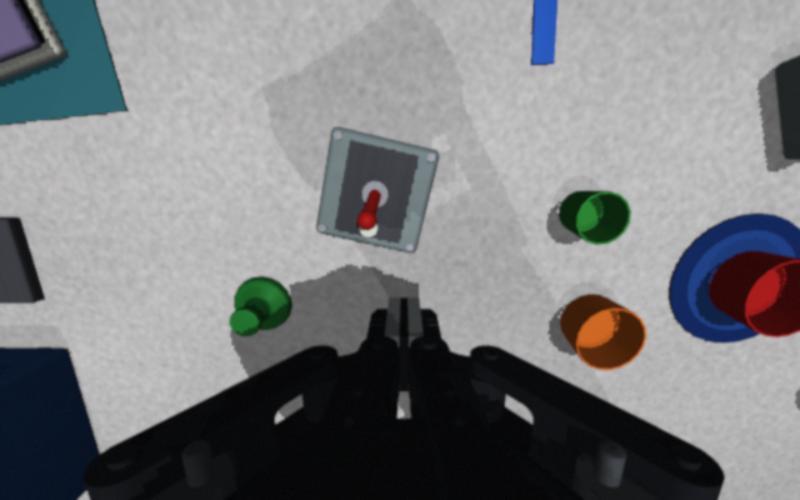

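Power bat is on its dot (ball (367,219), pivot (375,193)). Orange rim is at (610,333) and green rim at (602,218); the lifter is at (262,300).

```bash
python3 - <<'E'
from h import *
c=load('w4')
for n,u,v,z in (('piv',375,193,.05),('dot',369,231,.05),('ball',367,219,.085),('lifter',262,302,.005),('green',602,218,.04),('orange',610,333,.04)):
    print(n,pix2w(c,u/1.25,v/1.25,z).round(4))
E
```

```text
piv [0.5854 0.3608 0.05  ]
dot [0.5567 0.366  0.05  ]
ball [0.5722 0.3636 0.085 ]
lifter [0.4784 0.4742 0.005 ]
green [0.5649 0.184  0.04  ]
orange [0.4645 0.1612 0.04  ]
```

Request:
play_rows --pt "0 -0.35 0.4 0 0 0 -1" --pt "0 -0.35 1 0 0 0 -1" --pt "0 -0.35 1 0 0 0 -1"

```text
clock: 9.25
eef_pos: [0.5404, 0.367, 0.1526]
tcp_rot: [[1.0, -0.0, -0.007], [-0.0, -1.0, -0.005], [-0.007, 0.005, -1.0]]
force: [-0.8, -0.4, -1.1]
gripper_width: 0.0001
finger_force: 0.0
```

Request:
play_rows --pt "0 0 0.17 0 0 0 -1" --pt "0 0 0.17 0 0 0 -1" --pt "0.12 0.02 0.17 0 0 0 -1" --pt "0.24 0.05 0.17 0 0 0 -1" --pt "0.36 0.08 0.17 0 0 0 -1" --pt "0.46 0.1 0.17 0 0 0 -1" --pt "0.5 0.1 0.17 0 0 0 -1" --pt "0.5 0.1 0.17 0 0 0 -1"

```text
clock: 10.05
eef_pos: [0.5819, 0.3607, 0.1452]
tcp_rot: [[1.0, 0.0, -0.004], [0.0, -1.0, -0.001], [-0.004, 0.001, -1.0]]
force: [-14.3, -2.8, 9.3]
gripper_width: 0.0
finger_force: 8.0
```

Request:
play_rows --pt "-0.5 0 0 0 0 0 -1" --pt "-0.5 0 -0.5 0 0 0 -1" --pt "-0.8 0.5 -1 0 0 0 1" --pt "-1 1 -1 0 0 0 1"

```text
clock: 10.45
eef_pos: [0.5037, 0.2834, 0.2287]
tcp_rot: [[1.0, 0.002, 0.004], [0.002, -1.0, 0.002], [0.004, -0.002, -1.0]]
force: [-0.1, -1.0, 1.0]
gripper_width: 0.0282
finger_force: 0.0
```

Request:
play_rows --pt "-0.5 0.5 0 0 0 0 1" --pt "-1 1 0 0 0 0 1" --pt "-1 1 0 0 0 0 1" --pt "-1 1 0 0 0 0 1"

```text
clock: 10.85
eef_pos: [0.4227, 0.2017, 0.2257]
tcp_rot: [[1.0, -0.001, 0.002], [-0.001, -1.0, 0.001], [0.002, -0.001, -1.0]]
force: [0.3, 0.3, -0.7]
gripper_width: 0.0848
finger_force: 0.0
```

```bash
python3 - <<'E'
from h import *
c=shot('wrist','w5'); s=state();print(s['eef_pos'],s['gripper_width'])
im=cv2.resize(c['frame'][:,:,::-1],(800,500));cv2.imwrite('pics/w5_b.png',im)
E
```

```text
[0.42347323 0.20252911 0.22563213] 0.08523568128920833
```

View pics/w5_b.png

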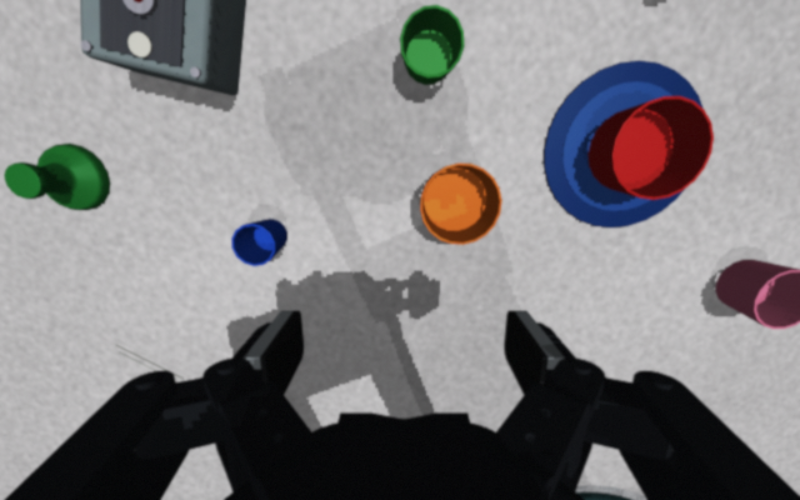

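The red bat has left its dot (dot clear at (139,44)): OFF. Rims: orange (461,203), green (433,43), blue (257,243), red (663,147).

```bash
python3 - <<'E'
from h import *
c=load('w5')
for n,u,v,z in (('green',433,43,.04),('orange',461,203,.04),('blue',257,243,.04),('red',663,147,.043)):
    print(n,pix2w(c,u/1.25,v/1.25,z).round(4))
E
```

```text
green [0.5637 0.182  0.04  ]
orange [0.4592 0.159  0.04  ]
blue [0.429  0.3131 0.04  ]
red [0.4984 0.0202 0.043 ]
```

Request:
play_rows --pt "0.25 0.3 0.3 0 0 0 1" --pt "0.45 0.54 0.7 0 0 0 1" --pt "0.45 0.54 1 0 0 0 1"

```text
clock: 11.2
eef_pos: [0.4612, 0.1586, 0.1431]
tcp_rot: [[1.0, -0.001, -0.001], [-0.001, -1.0, -0.001], [-0.001, 0.001, -1.0]]
force: [-0.3, 0.3, -0.0]
gripper_width: 0.0854
finger_force: 0.0
```

Request:
play_rows --pt "0 0 0.4 0 0 0 1" --pt "0 0 0.55 0 0 0 1" --pt "0 0 0.55 0 0 0 1" --pt "0 0 0.55 0 0 0 -1" --pt "0 0 0.55 0 0 0 -1" --pt "0 0 0.55 0 0 0 -1" --pt "0 0 0.55 0 0 0 -1" --pt "0 0 0.55 0 0 0 -1"

```text
clock: 12.0
eef_pos: [0.46, 0.1601, 0.1032]
tcp_rot: [[1.0, 0.001, 0.003], [0.001, -1.0, 0.001], [0.003, -0.001, -1.0]]
force: [-3.3, -0.3, 9.0]
gripper_width: 0.0584
finger_force: 40.5
```

Request:
play_rows --pt "0 0 -0.4 0 0 0 -1" --pt "0 0 -0.8 0 0 0 -1" --pt "0 0 -0.8 0 0 0 -1"

```text
clock: 12.3
eef_pos: [0.4608, 0.1602, 0.1706]
tcp_rot: [[1.0, 0.001, 0.008], [0.001, -1.0, 0.002], [0.008, -0.002, -1.0]]
force: [-0.3, -0.2, 0.6]
gripper_width: 0.0579
finger_force: 42.9
```

Request:
play_rows --pt "0.2 0.5 0 0 0 0 -1" --pt "0.3 1 0 0 0 0 -1"

```text
clock: 12.5
eef_pos: [0.4839, 0.0794, 0.1659]
tcp_rot: [[1.0, 0.003, 0.002], [0.003, -1.0, 0.0], [0.002, -0.0, -1.0]]
force: [1.5, 0.4, -0.7]
gripper_width: 0.0582
finger_force: 43.0
```

Request:
play_rows --pt "0.1 0.5 0 0 0 0 -1" --pt "0.19 0.74 0 0 0 0 -1" --pt "0.19 0.74 0 0 0 0 -1" --pt "0.19 0.74 0 0 0 0 -1" --pt "0.19 0.74 0 0 0 0 -1"

```text
clock: 13.0
eef_pos: [0.4984, 0.0211, 0.1651]
tcp_rot: [[1.0, 0.001, 0.0], [0.001, -1.0, 0.0], [0.0, -0.0, -1.0]]
force: [0.2, -0.1, -1.4]
gripper_width: 0.0582
finger_force: 43.1
```

Request:
play_rows --pt "0 0 0.15 0 0 0 -1" --pt "0 0 0.3 0 0 0 -1" --pt "0 0 0.45 0 0 0 -1" --pt "0 0 0.6 0 0 0 -1" --pt "0 0 0.64 0 0 0 -1" --pt "0 0 0.64 0 0 0 -1" --pt "0 0 0.64 0 0 0 -1"

```text
clock: 13.7
eef_pos: [0.4984, 0.0205, 0.1133]
tcp_rot: [[1.0, 0.0, -0.001], [0.0, -1.0, 0.0], [-0.001, -0.0, -1.0]]
force: [-1.9, 0.4, 2.7]
gripper_width: 0.0583
finger_force: 46.8
```

Request:
play_rows --pt "0 0 0 0 0 0 1" --pt "0 0 0 0 0 0 1" --pt "0 0 0 0 0 0 1" --pt "0 0 -0.2 0 0 0 1" --pt "0 0 -0.6 0 0 0 1" --pt "0 0 -1 0 0 0 1"

```text
clock: 14.3
eef_pos: [0.4982, 0.0205, 0.1942]
tcp_rot: [[1.0, 0.0, -0.001], [0.0, -1.0, 0.0], [-0.001, -0.0, -1.0]]
force: [0.0, -0.5, 1.1]
gripper_width: 0.0854
finger_force: 0.0
```

Request:
play_rows --pt "-0.05 0.5 -0.4 0 0 0 1" --pt "-0.1 1 -0.4 0 0 0 1"

```text
clock: 14.5
eef_pos: [0.4914, -0.06, 0.2302]
tcp_rot: [[1.0, 0.003, 0.006], [0.003, -1.0, -0.001], [0.006, 0.001, -1.0]]
force: [1.5, -0.3, -0.9]
gripper_width: 0.0857
finger_force: 0.0
```

Request:
play_rows --pt "0 0.5 0 0 0 0 1" --pt "0 1 0 0 0 0 1" --pt "0 1 0 0 0 0 1" --pt "0 1 0 0 0 0 1"

```text
clock: 14.9
eef_pos: [0.4904, -0.1401, 0.2255]
tcp_rot: [[1.0, -0.001, -0.0], [-0.001, -1.0, 0.0], [-0.0, -0.0, -1.0]]
force: [0.3, -0.3, -0.2]
gripper_width: 0.0851
finger_force: 0.0
```

```bash
python3 - <<'E'
from h import *
c=shot('wrist','w6'); s=state();print(s['eef_pos'],s['gripper_width'])
im=cv2.resize(c['frame'][:,:,::-1],(800,500));cv2.imwrite('pics/w6_b.png',im)
E
```

```text
[ 0.49050405 -0.13940098  0.22551573] 0.08545164352052345
```

View pics/w6_b.png

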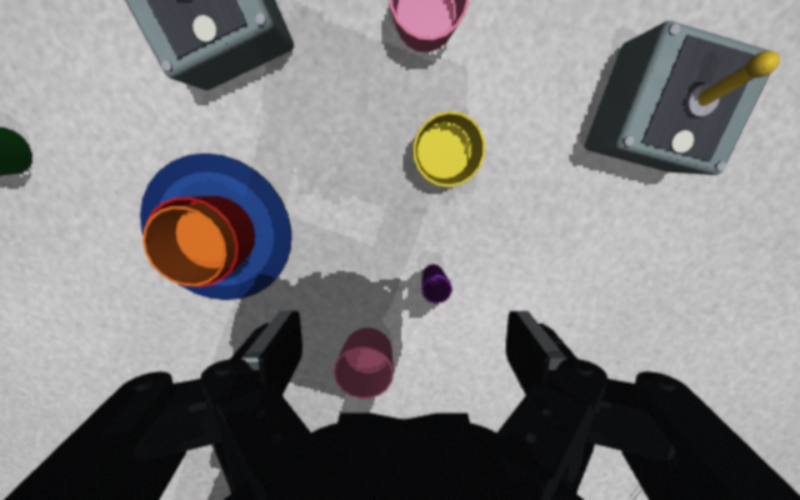

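Orange is nested in red on the mat (rim (190,245)). Yellow rim is at (449,149) and purple at (437,289).

```bash
python3 - <<'E'
from h import *
c=load('w6')
for n,u,v,z in (('yellow',449,149,.04),('purple',437,289,.04),('orange',190.5,245.5,.051)):
    print(n,pix2w(c,u/1.25,v/1.25,z).round(4))
E
```

```text
yellow [ 0.5646 -0.1728  0.04  ]
purple [ 0.4587 -0.1669  0.04  ]
orange [0.4975 0.015  0.051 ]
```

Request:
play_rows --pt "0.4 0.2 0.3 0 0 0 1" --pt "0.925 0.415 0.7 0 0 0 1" --pt "0.925 0.415 1 0 0 0 1"

```text
clock: 15.25
eef_pos: [0.5672, -0.1724, 0.1442]
tcp_rot: [[1.0, 0.002, 0.001], [0.002, -1.0, -0.0], [0.001, 0.0, -1.0]]
force: [-0.5, 0.2, -0.8]
gripper_width: 0.0856
finger_force: 0.0
```

Request:
play_rows --pt "0 0 0.4 0 0 0 1" --pt "0 0 0.53 0 0 0 1" --pt "0 0 0.53 0 0 0 1" --pt "0 0 0.53 0 0 0 -1" --pt "0 0 0.53 0 0 0 -1" --pt "0 0 0.53 0 0 0 -1" --pt "0 0 0.53 0 0 0 -1" --pt "0 0 0.53 0 0 0 -1"

```text
clock: 16.05
eef_pos: [0.5652, -0.1727, 0.1057]
tcp_rot: [[1.0, 0.001, 0.003], [0.001, -1.0, -0.0], [0.003, 0.0, -1.0]]
force: [-4.3, 3.3, 12.4]
gripper_width: 0.049
finger_force: 39.3
```

Request:
play_rows --pt "0 0 -0.4 0 0 0 -1" --pt "0 0 -0.8 0 0 0 -1" --pt "-0.1 -0.3 -0.8 0 0 0 -1" --pt "-0.3 -1 -0.8 0 0 0 -1"

```text
clock: 16.45
eef_pos: [0.5433, -0.1017, 0.1694]
tcp_rot: [[1.0, -0.002, 0.003], [-0.002, -1.0, -0.001], [0.003, 0.001, -1.0]]
force: [0.4, 1.3, -1.2]
gripper_width: 0.0488
finger_force: 41.5
```

Request:
play_rows --pt "-0.15 -0.5 0 0 0 0 -1" --pt "-0.3 -1 0 0 0 0 -1"

```text
clock: 16.65
eef_pos: [0.5181, -0.0193, 0.1684]
tcp_rot: [[1.0, -0.0, 0.002], [-0.0, -1.0, -0.0], [0.002, 0.0, -1.0]]
force: [0.8, -0.4, -0.7]
gripper_width: 0.0483
finger_force: 41.5
```

Request:
play_rows --pt "-0.23 -0.3 0 0 0 0 -1" --pt "-0.23 -0.41 0 0 0 0 -1" --pt "-0.23 -0.41 0 0 0 0 -1" --pt "-0.23 -0.41 0 0 0 0 -1" --pt "-0.23 -0.41 0 0 0 0 -1"

```text
clock: 17.15
eef_pos: [0.5008, 0.0113, 0.1675]
tcp_rot: [[1.0, -0.0, 0.0], [-0.0, -1.0, -0.0], [0.0, 0.0, -1.0]]
force: [-0.5, 0.4, -1.3]
gripper_width: 0.0484
finger_force: 41.5
```

Request:
play_rows --pt "-0.035 -0.105 0 0 0 0 -1" --pt "-0.035 -0.105 0.1 0 0 0 -1" --pt "-0.035 -0.105 0.2 0 0 0 -1" --pt "-0.035 -0.105 0.3 0 0 0 -1" --pt "-0.035 -0.105 0.4 0 0 0 -1" --pt "-0.035 -0.105 0.48 0 0 0 -1" --pt "-0.035 -0.105 0.53 0 0 0 -1" --pt "-0.035 -0.105 0.53 0 0 0 -1" --pt "-0.035 -0.105 0.53 0 0 0 -1"

```text
clock: 18.05
eef_pos: [0.4976, 0.0205, 0.1251]
tcp_rot: [[1.0, 0.0, 0.0], [0.0, -1.0, -0.0], [0.0, 0.0, -1.0]]
force: [-3.1, -0.3, 4.1]
gripper_width: 0.049
finger_force: 42.0
```

Request:
play_rows --pt "0 0 0 0 0 0 1" --pt "0 0 0 0 0 0 1" --pt "0 0 0 0 0 0 1" --pt "0 0 -0.2 0 0 0 1" --pt "0 0 -0.6 0 0 0 1" --pt "0 0 -1 0 0 0 1" --pt "0 0 -1 0 0 0 1"

```text
clock: 18.75
eef_pos: [0.4988, 0.0205, 0.2106]
tcp_rot: [[1.0, 0.0, 0.007], [0.0, -1.0, -0.0], [0.007, 0.0, -1.0]]
force: [0.2, -0.5, 1.1]
gripper_width: 0.085
finger_force: 0.0
```

Request:
play_rows --pt "0 -0.5 -0.2 0 0 0 1" --pt "0 -1 -0.2 0 0 0 1" --pt "0 -1 -0.2 0 0 0 1"

```text
clock: 19.05
eef_pos: [0.4973, 0.1036, 0.2218]
tcp_rot: [[1.0, 0.003, 0.001], [0.003, -1.0, 0.001], [0.001, -0.001, -1.0]]
force: [2.0, -0.0, -1.5]
gripper_width: 0.0854
finger_force: 0.0
```

Request:
play_rows --pt "-0.1 -0.5 0 0 0 0 1" --pt "-0.1 -1 0 0 0 0 1" --pt "-0.1 -1 0 0 0 0 1" --pt "-0.1 -1 0 0 0 0 1" --pt "-0.1 -1 0 0 0 0 1"

```text
clock: 19.55
eef_pos: [0.4895, 0.1798, 0.221]
tcp_rot: [[1.0, 0.0, -0.0], [0.0, -1.0, -0.0], [-0.0, 0.0, -1.0]]
force: [0.2, 0.2, 0.5]
gripper_width: 0.0855
finger_force: 0.0
```

```bash
cat > blobs.py <<'E'
from h import *
def blobs(c):
    hsv=cv2.cvtColor(c['frame'],cv2.COLOR_RGB2HSV)
    for n,lo,hi in (('green',50,75),('blue',106,122),('purple',128,148),('yellow',24,32),('orange',8,20)):
        m=((hsv[:,:,0]>=lo)&(hsv[:,:,0]<=hi)&(hsv[:,:,1]>110)&(hsv[:,:,2]>25)).astype(np.uint8)
        for k in cv2.findContours(m,0,2)[0]:
            if cv2.contourArea(k)>12:
                x,y,w,h=cv2.boundingRect(k); print(n,(x,y,w,h),pix2w(c,x+w/2,y+h/2,.03).round(3)[:2],end='; ')
    print()
E
python3 - <<'E'
from blobs import *
print(state()['eef_pos'])
blobs(load('top')); blobs(shot('top','t2'))
c=shot('wrist','w7');cv2.imwrite('pics/w7_b.png',cv2.resize(c['frame'][:,:,::-1],(800,500)))
E
```

```text
[0.48951809 0.17980105 0.22096364]
green (151, 232, 20, 19) [0.472 0.464]; green (259, 199, 15, 15) [0.564 0.181]; green (332, 161, 5, 10) [ 0.676 -0.009]; blue (5, 260, 81, 68) [0.34  0.757]; blue (210, 252, 14, 13) [0.425 0.313]; blue (302, 208, 46, 46) [0.494 0.021]; blue (247, 115, 7, 52) [0.75  0.226]; purple (390, 240, 10, 8) [ 0.456 -0.17 ]; yellow (385, 196, 20, 19) [ 0.562 -0.174]; orange (629, 240, 11, 51) [ 0.387 -0.834]; orange (263, 234, 23, 23) [0.457 0.159]; orange (50, 189, 13, 20) [0.591 0.749]; orange (436, 129, 34, 34) [ 0.731 -0.348]; orange (400, 107, 10, 30) [ 0.803 -0.214]; 
green (151, 232, 20, 19) [0.472 0.464]; green (332, 161, 5, 10) [ 0.676 -0.009]; blue (5, 260, 81, 68) [0.34  0.757]; blue (302, 208, 46, 46) [0.494 0.021]; blue (247, 115, 7, 52) [0.75  0.226]; purple (390, 240, 10, 8) [ 0.456 -0.17 ]; yellow (317, 221, 19, 19) [0.496 0.017]; orange (629, 240, 11, 51) [ 0.387 -0.834]; orange (315, 219, 23, 24) [0.494 0.017]; orange (50, 189, 13, 20) [0.591 0.749]; orange (436, 129, 34, 34) [ 0.731 -0.348]; orange (400, 107, 10, 30) [ 0.803 -0.214];
```

View pics/w7_b.png

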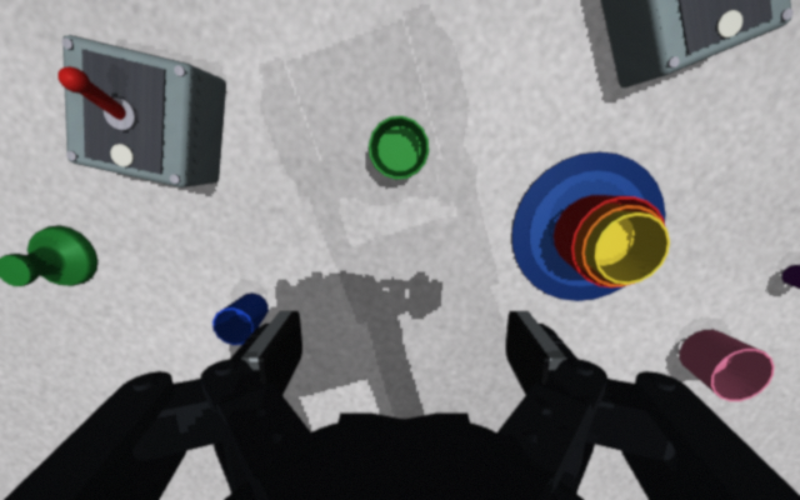

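Red, orange and yellow are nested and the red bat is off. Green rim is at (399,147), the yellow pile rim at (631,249) and blue at (234,326).

```bash
python3 - <<'E'
from h import *
c=load('w7')
for n,u,v,z in (('green',399,147,.04),('blue',234.5,326,.04),('pile',631,249,.059)):
    print(n,pix2w(c,u/1.25,v/1.25,z).round(4))
E
```

```text
green [0.5652 0.1823 0.04  ]
blue [0.4282 0.3149 0.04  ]
pile [0.4969 0.0211 0.059 ]
```

Request:
play_rows --pt "0.4 0 0.3 0 0 0 1" --pt "0.944 -0.033 0.7 0 0 0 1" --pt "0.944 -0.033 1 0 0 0 1" --pt "0.944 -0.033 1 0 0 0 1"

```text
clock: 20.05
eef_pos: [0.5644, 0.1818, 0.1367]
tcp_rot: [[1.0, -0.001, -0.006], [-0.001, -1.0, -0.002], [-0.006, 0.002, -1.0]]
force: [-1.4, -0.1, 0.1]
gripper_width: 0.0857
finger_force: 0.0
```

Request:
play_rows --pt "0 0 0.3 0 0 0 1" --pt "0 0 0.455 0 0 0 1" --pt "0 0 0.455 0 0 0 1" --pt "0 0 0.455 0 0 0 -1" --pt "0 0 0.455 0 0 0 -1" --pt "0 0 0.455 0 0 0 -1" --pt "0 0 0.455 0 0 0 -1" --pt "0 0 0.455 0 0 0 -1" --pt "0 0 0.455 0 0 0 -1"

```text
clock: 20.95
eef_pos: [0.5654, 0.1833, 0.1059]
tcp_rot: [[1.0, 0.001, 0.001], [0.001, -1.0, 0.0], [0.001, -0.0, -1.0]]
force: [-2.0, -2.5, 8.1]
gripper_width: 0.0398
finger_force: 39.9
```

Request:
play_rows --pt "0 0 -0.4 0 0 0 -1" --pt "0 0.2 -0.9 0 0 0 -1" --pt "-0.25 0.6 -0.9 0 0 0 -1" --pt "-0.45 1 -0.9 0 0 0 -1"

```text
clock: 21.35
eef_pos: [0.5287, 0.1027, 0.1781]
tcp_rot: [[1.0, 0.002, 0.002], [0.002, -1.0, 0.0], [0.002, -0.0, -1.0]]
force: [-0.1, -0.1, -1.4]
gripper_width: 0.0398
finger_force: 41.1
```

Request:
play_rows --pt "-0.2 0.5 0 0 0 0 -1" --pt "-0.4 1 0 0 0 0 -1" --pt "-0.4 1 0 0 0 0 -1" --pt "-0.4 1 0 0 0 0 -1" --pt "-0.4 1 0 0 0 0 -1"

```text
clock: 21.85
eef_pos: [0.4974, 0.0237, 0.1768]
tcp_rot: [[1.0, 0.001, 0.001], [0.001, -1.0, 0.0], [0.001, -0.0, -1.0]]
force: [0.7, 0.2, -0.2]
gripper_width: 0.0396
finger_force: 41.1
```

Request:
play_rows --pt "0 0.035 0 0 0 0 -1" --pt "0 0.035 0.1 0 0 0 -1" --pt "0 0.035 0.2 0 0 0 -1" --pt "0 0.035 0.3 0 0 0 -1" --pt "0 0.035 0.4 0 0 0 -1" --pt "0 0.035 0.48 0 0 0 -1" --pt "0 0.035 0.54 0 0 0 -1" --pt "0 0.035 0.54 0 0 0 -1" --pt "0 0.035 0.54 0 0 0 -1"

```text
clock: 22.75
eef_pos: [0.4972, 0.0204, 0.1333]
tcp_rot: [[1.0, 0.0, 0.0], [0.0, -1.0, 0.0], [0.0, -0.0, -1.0]]
force: [0.1, 0.2, -1.1]
gripper_width: 0.0398
finger_force: 41.1
```

Request:
play_rows --pt "0 0 0 0 0 0 1" --pt "0 0 0 0 0 0 1" --pt "0 0 0 0 0 0 1" --pt "0 0 -0.2 0 0 0 1" --pt "0 0 -0.6 0 0 0 1" --pt "0 0 -1 0 0 0 1" --pt "0 0 -1 0 0 0 1"

```text
clock: 23.45
eef_pos: [0.4983, 0.0204, 0.2191]
tcp_rot: [[1.0, 0.001, 0.007], [0.001, -1.0, -0.0], [0.007, 0.0, -1.0]]
force: [1.3, 0.0, -1.0]
gripper_width: 0.0854
finger_force: 0.0
```

Request:
play_rows --pt "-0.2 -0.5 0 0 0 0 1" --pt "-0.42 -0.92 0 0 0 0 1" --pt "-0.42 -0.92 0 0 0 0 1"

```text
clock: 23.75
eef_pos: [0.462, 0.0965, 0.2139]
tcp_rot: [[1.0, 0.003, 0.0], [0.003, -1.0, 0.001], [0.0, -0.001, -1.0]]
force: [0.3, -0.5, -0.2]
gripper_width: 0.085
finger_force: 0.0
```

Request:
play_rows --pt "-0.2 -0.5 0 0 0 0 1" --pt "-0.42 -0.92 0 0 0 0 1" --pt "-0.42 -0.92 0 0 0 0 1"

```text
clock: 24.05
eef_pos: [0.4285, 0.1699, 0.2138]
tcp_rot: [[1.0, 0.003, 0.0], [0.003, -1.0, 0.001], [0.0, -0.001, -1.0]]
force: [-0.0, 0.1, -0.2]
gripper_width: 0.0854
finger_force: 0.0
```

Request:
play_rows --pt "-0.2 -0.5 0 0 0 0 1" --pt "-0.42 -0.92 0 0 0 0 1" --pt "-0.42 -0.92 0 0 0 0 1"

```text
clock: 24.35
eef_pos: [0.395, 0.2433, 0.2137]
tcp_rot: [[1.0, 0.003, -0.0], [0.003, -1.0, 0.001], [-0.0, -0.001, -1.0]]
force: [0.2, -0.8, -0.2]
gripper_width: 0.0857
finger_force: 0.0
```

Request:
play_rows --pt "-0.2 -0.5 0 0 0 0 1" --pt "-0.42 -0.92 0 0 0 0 1" --pt "-0.42 -0.92 0 0 0 0 1" --pt "-0.42 -0.92 0 0 0 0 1" --pt "-0.42 -0.92 0 0 0 0 1"

```text
clock: 24.85
eef_pos: [0.3632, 0.3139, 0.2134]
tcp_rot: [[1.0, -0.0, 0.0], [-0.0, -1.0, -0.0], [0.0, 0.0, -1.0]]
force: [-0.3, 0.2, -0.2]
gripper_width: 0.0853
finger_force: 0.0
```

```bash
python3 - <<'E'
from blobs import *
print(state()['eef_pos'])
blobs(shot('wrist','w8')); blobs(shot('top','t3'))
E
```

```text
[0.36318196 0.31386744 0.21340835]
green (104, 46, 76, 61) [0.472 0.465]; blue (300, 112, 39, 40) [0.427 0.316]; blue (568, 0, 72, 124) [0.483 0.08 ]; 
green (151, 232, 20, 19) [0.472 0.464]; green (319, 222, 16, 16) [0.497 0.016]; green (332, 161, 5, 10) [ 0.676 -0.009]; blue (5, 260, 81, 68) [0.34  0.757]; blue (210, 252, 14, 13) [0.425 0.313]; blue (302, 208, 46, 46) [0.494 0.021]; blue (247, 115, 7, 52) [0.75  0.226]; purple (390, 240, 10, 8) [ 0.456 -0.17 ]; orange (629, 240, 11, 51) [ 0.387 -0.834]; orange (315, 219, 23, 24) [0.494 0.017]; orange (50, 189, 13, 20) [0.591 0.749]; orange (436, 129, 34, 34) [ 0.731 -0.348]; orange (400, 107, 10, 30) [ 0.803 -0.214];
```

Request:
play_rows --pt "0.4 0 0.3 0 0 0 1" --pt "0.81 -0.012 0.7 0 0 0 1" --pt "0.81 -0.012 1 0 0 0 1" --pt "0.81 -0.012 1 0 0 0 1"

```text
clock: 25.35
eef_pos: [0.4271, 0.3141, 0.1299]
tcp_rot: [[1.0, -0.001, -0.005], [-0.001, -1.0, -0.003], [-0.005, 0.003, -1.0]]
force: [-1.0, 0.5, -0.3]
gripper_width: 0.0857
finger_force: 0.0
```

Request:
play_rows --pt "0 0 0.2 0 0 0 1" --pt "0 0 0.345 0 0 0 1" --pt "0 0 0.345 0 0 0 1" --pt "0 0 0.345 0 0 0 -1" --pt "0 0 0.345 0 0 0 -1" --pt "0 0 0.345 0 0 0 -1" --pt "0 0 0.345 0 0 0 -1" --pt "0 0 0.345 0 0 0 -1" --pt "0 0 0.345 0 0 0 -1" --pt "0 0 0.345 0 0 0 -1"

```text
clock: 26.35
eef_pos: [0.4276, 0.316, 0.1066]
tcp_rot: [[1.0, 0.001, 0.001], [0.001, -1.0, 0.001], [0.001, -0.001, -1.0]]
force: [-0.1, 0.3, 5.1]
gripper_width: 0.031
finger_force: 39.1
```

Request:
play_rows --pt "0 0 -0.5 0 0 0 -1" --pt "0 0 -1 0 0 0 -1" --pt "0.1 0.5 -1 0 0 0 -1" --pt "0.215 0.92 -1 0 0 0 -1" --pt "0.215 0.92 -1 0 0 0 -1"

```text
clock: 26.85
eef_pos: [0.4452, 0.2396, 0.1862]
tcp_rot: [[1.0, -0.002, 0.001], [-0.002, -1.0, -0.0], [0.001, 0.0, -1.0]]
force: [-0.6, 0.6, -0.8]
gripper_width: 0.0309
finger_force: 39.9
```

Request:
play_rows --pt "0.1 0.5 0 0 0 0 -1" --pt "0.215 0.92 0 0 0 0 -1" --pt "0.215 0.92 0 0 0 0 -1"

```text
clock: 27.15
eef_pos: [0.4624, 0.1663, 0.1858]
tcp_rot: [[1.0, -0.002, 0.0], [-0.002, -1.0, -0.001], [0.0, 0.001, -1.0]]
force: [0.2, 0.7, -0.4]
gripper_width: 0.0312
finger_force: 40.0
```

Request:
play_rows --pt "0.1 0.5 0 0 0 0 -1" --pt "0.215 0.92 0 0 0 0 -1" --pt "0.215 0.92 0 0 0 0 -1"

```text
clock: 27.45
eef_pos: [0.4796, 0.093, 0.1858]
tcp_rot: [[1.0, -0.002, 0.0], [-0.002, -1.0, -0.0], [0.0, 0.0, -1.0]]
force: [0.4, -0.1, -0.9]
gripper_width: 0.031
finger_force: 40.1
```

Request:
play_rows --pt "0.1 0.5 0 0 0 0 -1" --pt "0.215 0.92 0 0 0 0 -1" --pt "0.215 0.92 0 0 0 0 -1" --pt "0.215 0.92 0 0 0 0 -1" --pt "0.215 0.92 0 0 0 0 -1"

```text
clock: 27.95
eef_pos: [0.4961, 0.0225, 0.1856]
tcp_rot: [[1.0, 0.001, -0.0], [0.001, -1.0, 0.0], [-0.0, -0.0, -1.0]]
force: [-1.4, -0.1, -0.5]
gripper_width: 0.0311
finger_force: 40.2
```

Request:
play_rows --pt "0.01 0.025 0 0 0 0 -1" --pt "0.01 0.025 0.1 0 0 0 -1" --pt "0.01 0.025 0.2 0 0 0 -1" --pt "0.01 0.025 0.3 0 0 0 -1" --pt "0.01 0.025 0.4 0 0 0 -1" --pt "0.01 0.025 0.48 0 0 0 -1" --pt "0.01 0.025 0.54 0 0 0 -1" --pt "0.01 0.025 0.54 0 0 0 -1" --pt "0.01 0.025 0.54 0 0 0 -1"

```text
clock: 28.85
eef_pos: [0.4971, 0.0193, 0.1425]
tcp_rot: [[1.0, 0.0, 0.0], [0.0, -1.0, -0.0], [0.0, 0.0, -1.0]]
force: [0.8, 0.3, -0.7]
gripper_width: 0.0315
finger_force: 40.2
```

Request:
play_rows --pt "0 0 0 0 0 0 1" --pt "0 0 0 0 0 0 1" --pt "0 0 0 0 0 0 1" --pt "0 0 0 0 0 0 1" --pt "0 0 -0.2 0 0 0 1" --pt "0 0 -0.6 0 0 0 1" --pt "0 0 -1 0 0 0 1" --pt "0 0 -1 0 0 0 1"

```text
clock: 29.65
eef_pos: [0.4983, 0.0193, 0.2283]
tcp_rot: [[1.0, 0.001, 0.007], [0.001, -1.0, -0.0], [0.007, 0.0, -1.0]]
force: [-0.9, 0.7, 1.2]
gripper_width: 0.0857
finger_force: 0.0
```

Request:
play_rows --pt "-0.2 0.4 0 0 0 0 1" --pt "-0.4 0.78 0 0 0 0 1" --pt "-0.4 0.78 0 0 0 0 1"

```text
clock: 29.95
eef_pos: [0.4639, -0.0452, 0.2231]
tcp_rot: [[1.0, -0.002, 0.0], [-0.002, -1.0, -0.001], [0.0, 0.001, -1.0]]
force: [-0.9, -0.2, -0.1]
gripper_width: 0.0851
finger_force: 0.0
```

Request:
play_rows --pt "-0.2 0.4 0 0 0 0 1" --pt "-0.4 0.78 0 0 0 0 1" --pt "-0.4 0.78 0 0 0 0 1"

```text
clock: 30.25
eef_pos: [0.4321, -0.1074, 0.223]
tcp_rot: [[1.0, -0.002, 0.0], [-0.002, -1.0, -0.001], [0.0, 0.001, -1.0]]
force: [0.3, -0.4, -0.4]
gripper_width: 0.0853
finger_force: 0.0
```

Request:
play_rows --pt "-0.2 0.4 0 0 0 0 1" --pt "-0.4 0.78 0 0 0 0 1" --pt "-0.4 0.78 0 0 0 0 1" --pt "-0.4 0.78 0 0 0 0 1" --pt "-0.4 0.78 0 0 0 0 1"

```text
clock: 30.75
eef_pos: [0.4016, -0.1672, 0.2226]
tcp_rot: [[1.0, 0.001, 0.0], [0.001, -1.0, 0.0], [0.0, -0.0, -1.0]]
force: [-0.5, 0.5, 1.1]
gripper_width: 0.0856
finger_force: 0.0
```

```bash
python3 - <<'E'
from blobs import *
print(state()['eef_pos'])
c=shot('wrist','w9');blobs(c); cv2.imwrite('pics/w9_b.png',cv2.resize(c['frame'][:,:,::-1],(800,500)))
E
```

```text
[ 0.40164213 -0.16718335  0.22263123]
green (62, 60, 53, 60) [0.501 0.039]; blue (44, 64, 58, 49) [0.502 0.053]; blue (68, 22, 129, 140) [0.499 0.001]; purple (309, 127, 26, 27) [ 0.457 -0.167]; yellow (64, 56, 64, 70) [0.5   0.033]; orange (69, 52, 71, 80) [0.499 0.026];
```

View pics/w9_b.png

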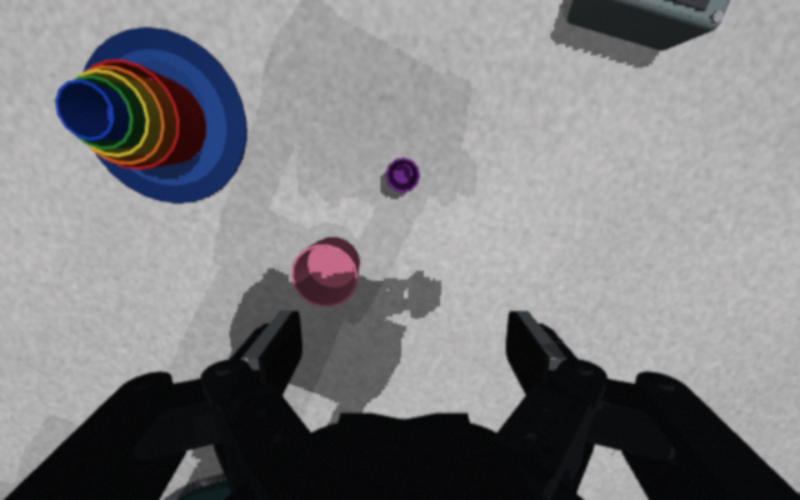

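```bash
python3 - <<'E'
from h import *
c=load('w9')
for n,u,v,z in (('purple',402.5,175,.04),('pink',326,272,.04),('pile',85,109,.075)):
    print(n,pix2w(c,u/1.25,v/1.25,z).round(4))
E
```

```text
purple [ 0.4582 -0.1668  0.04  ]
pink [ 0.3852 -0.1078  0.04  ]
pile [0.4975 0.0185 0.075 ]
```

Request:
play_rows --pt "0.4 0 0.3 0 0 0 1" --pt "0.71 0 0.7 0 0 0 1" --pt "0.71 0 1 0 0 0 1" --pt "0.71 0 1 0 0 0 1"

```text
clock: 31.2
eef_pos: [0.4574, -0.1664, 0.1391]
tcp_rot: [[1.0, 0.002, -0.005], [0.002, -1.0, 0.002], [-0.005, -0.002, -1.0]]
force: [-0.3, 0.0, 0.7]
gripper_width: 0.0856
finger_force: 0.0
```

Request:
play_rows --pt "0 0 0.3 0 0 0 1" --pt "0 0 0.45 0 0 0 1" --pt "0 0 0.45 0 0 0 1" --pt "0 0 0.45 0 0 0 -1" --pt "0 0 0.45 0 0 0 -1" --pt "0 0 0.45 0 0 0 -1" --pt "0 0 0.45 0 0 0 -1" --pt "0 0 0.45 0 0 0 -1" --pt "0 0 0.45 0 0 0 -1" --pt "0 0 0.45 0 0 0 -1"

```text
clock: 32.2
eef_pos: [0.4583, -0.1679, 0.1072]
tcp_rot: [[1.0, 0.0, 0.001], [0.0, -1.0, -0.0], [0.001, 0.0, -1.0]]
force: [-0.4, 1.8, 4.7]
gripper_width: 0.0219
finger_force: 38.9
```

Request:
play_rows --pt "0 0 -0.5 0 0 0 -1" --pt "0 0 -1 0 0 0 -1" --pt "0.08 -0.4 -1 0 0 0 -1" --pt "0.16 -0.777 -1 0 0 0 -1" --pt "0.16 -0.777 -1 0 0 0 -1"

```text
clock: 32.7
eef_pos: [0.4711, -0.1035, 0.1869]
tcp_rot: [[1.0, 0.002, 0.001], [0.002, -1.0, 0.001], [0.001, -0.001, -1.0]]
force: [-0.7, -0.3, -0.7]
gripper_width: 0.0216
finger_force: 39.4
```

Request:
play_rows --pt "0.08 -0.4 -0.1 0 0 0 -1" --pt "0.16 -0.777 -0.1 0 0 0 -1" --pt "0.16 -0.777 -0.1 0 0 0 -1"

```text
clock: 33.0
eef_pos: [0.4839, -0.0416, 0.1947]
tcp_rot: [[1.0, 0.003, 0.0], [0.003, -1.0, 0.0], [0.0, -0.0, -1.0]]
force: [-0.1, -0.5, 0.2]
gripper_width: 0.022
finger_force: 39.4
```

Request:
play_rows --pt "0.08 -0.4 0 0 0 0 -1" --pt "0.16 -0.777 0 0 0 0 -1" --pt "0.16 -0.777 0 0 0 0 -1" --pt "0.16 -0.777 0 0 0 0 -1" --pt "0.16 -0.777 0 0 0 0 -1"

```text
clock: 33.5
eef_pos: [0.4962, 0.0177, 0.1944]
tcp_rot: [[1.0, -0.0, -0.0], [-0.0, -1.0, -0.0], [-0.0, 0.0, -1.0]]
force: [0.2, -0.8, -0.1]
gripper_width: 0.0218
finger_force: 39.5
```

Request:
play_rows --pt "0.01 -0.015 0 0 0 0 -1" --pt "0.01 -0.015 0.1 0 0 0 -1" --pt "0.01 -0.015 0.2 0 0 0 -1" --pt "0.01 -0.015 0.3 0 0 0 -1" --pt "0.01 -0.015 0.4 0 0 0 -1" --pt "0.01 -0.015 0.48 0 0 0 -1" --pt "0.01 -0.015 0.545 0 0 0 -1" --pt "0.01 -0.015 0.545 0 0 0 -1" --pt "0.01 -0.015 0.545 0 0 0 -1"

```text
clock: 34.4
eef_pos: [0.4971, 0.0199, 0.1508]
tcp_rot: [[1.0, 0.001, -0.0], [0.001, -1.0, 0.0], [-0.0, -0.0, -1.0]]
force: [0.5, 0.5, -0.4]
gripper_width: 0.0217
finger_force: 39.5
```

Request:
play_rows --pt "0 0 0 0 0 0 1" --pt "0 0 0 0 0 0 1" --pt "0 0 0 0 0 0 1" --pt "0 0 0 0 0 0 1" --pt "0 0 -0.2 0 0 0 1" --pt "0 0 -0.6 0 0 0 1" --pt "0 0 -1 0 0 0 1" --pt "0 0 -1 0 0 0 1"

```text
clock: 35.2
eef_pos: [0.4982, 0.0198, 0.2367]
tcp_rot: [[1.0, 0.0, 0.007], [0.0, -1.0, -0.0], [0.007, 0.0, -1.0]]
force: [0.4, -0.1, 0.5]
gripper_width: 0.0857
finger_force: 0.0
```

Request:
play_rows --pt "-0.5 0 0 0 0 0 0" --pt "-0.9 0 0 0 0 0 -1" --pt "-0.9 0 0 0 0 0 -1" --pt "-0.9 0 0 0 0 0 -1" --pt "-0.9 0 0 0 0 0 -1" --pt "-0.9 0 0 0 0 0 -1"

```text
clock: 35.8
eef_pos: [0.4256, 0.0198, 0.2309]
tcp_rot: [[1.0, 0.0, -0.0], [0.0, -1.0, -0.0], [-0.0, 0.0, -1.0]]
force: [-0.3, 0.1, -0.1]
gripper_width: 0.0002
finger_force: 0.0
```

```bash
python3 - <<'E'
from blobs import *
print(state()['eef_pos'])
c=shot('wrist','w10'); cv2.imwrite('pics/w10_b.png',cv2.resize(c['frame'][:,:,::-1],(800,500)))
E
```

```text
[0.42562091 0.01977069 0.23090465]
```

View pics/w10_b.png

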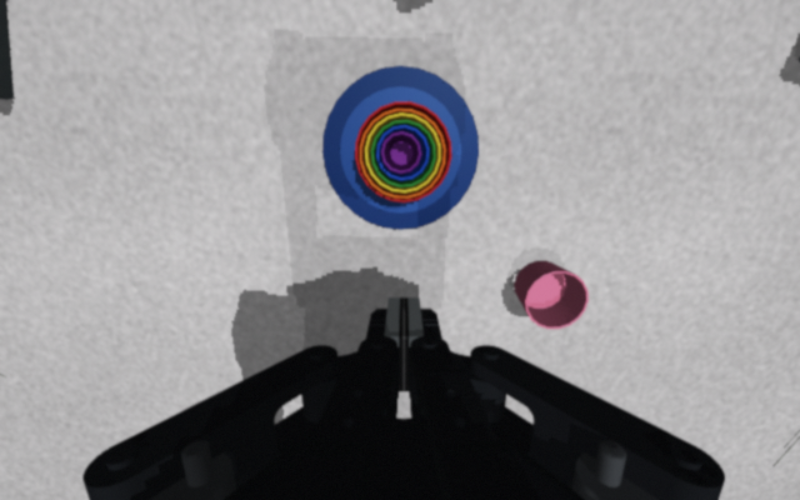

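All six cups are nested concentrically on the mat (centre (402,152)). Now the night light.

Request:
play_rows --pt "0.4 0.02 0 0 0 0 -1" --pt "0.845 0.04 0 0 0 0 -1" --pt "0.845 0.04 0 0 0 0 -1"

```text
clock: 36.15
eef_pos: [0.4955, 0.0164, 0.2297]
tcp_rot: [[1.0, 0.0, -0.002], [0.0, -1.0, 0.0], [-0.002, -0.0, -1.0]]
force: [0.2, -0.1, -0.8]
gripper_width: -0.0
finger_force: 0.0
```

Request:
play_rows --pt "0.4 0.02 0 0 0 0 -1" --pt "0.845 0.04 0 0 0 0 -1" --pt "0.845 0.04 0 0 0 0 -1" --pt "0.845 0.04 0 0 0 0 -1"

```text
clock: 36.55
eef_pos: [0.5605, 0.0134, 0.23]
tcp_rot: [[1.0, 0.0, -0.002], [0.0, -1.0, 0.0], [-0.002, -0.0, -1.0]]
force: [-0.6, -0.1, 0.6]
gripper_width: 0.0004
finger_force: 0.0
```

```bash
python3 - <<'E'
from blobs import *
print(state()['eef_pos'])
c=shot('wrist','w11'); cv2.imwrite('pics/w11_b.png',cv2.resize(c['frame'][:,:,::-1],(800,500)))
E
```

```text
[0.56047383 0.01343258 0.22997105]
```

View pics/w11_b.png

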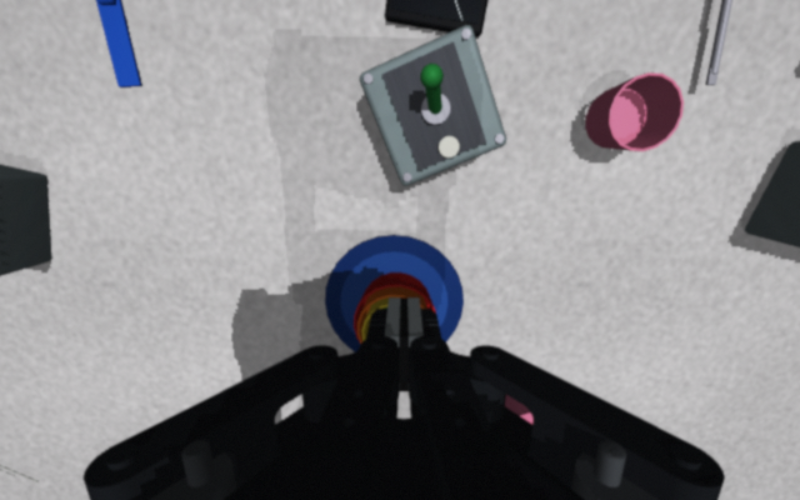

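The green bat leans away from its dot: pivot (435,108), ball (432,76), dot (449,147).

```bash
python3 - <<'E'
from h import *
c=load('w11')
for n,u,v,z in (('piv',435,109,.05),('dot',449,147,.05),('ball',432,76,.085)):
    print(n,pix2w(c,u/1.25,v/1.25,z).round(4))
E
```

```text
piv [ 0.66   -0.0081  0.05  ]
dot [ 0.6356 -0.0183  0.05  ]
ball [ 0.673 -0.003  0.085]
```

Request:
play_rows --pt "0.4 0.02 0 0 0 0 -1" --pt "0.875 0.03 0 0 0 0 -1" --pt "0.875 0.03 0 0 0 0 -1" --pt "0.875 0.03 0 0 0 0 -1"

```text
clock: 37.0
eef_pos: [0.6299, 0.0111, 0.2306]
tcp_rot: [[1.0, 0.0, -0.001], [0.0, -1.0, 0.0], [-0.001, -0.0, -1.0]]
force: [-0.2, -0.3, 0.6]
gripper_width: -0.0001
finger_force: 0.0
```

Request:
play_rows --pt "0.4 0.02 0 0 0 0 -1" --pt "0.875 0.03 0 0 0 0 -1" --pt "0.875 0.03 0 0 0 0 -1" --pt "0.875 0.03 0 0 0 0 -1" --pt "0.875 0.03 0 0 0 0 -1"

```text
clock: 37.5
eef_pos: [0.6992, 0.0088, 0.2315]
tcp_rot: [[1.0, 0.0, 0.0], [0.0, -1.0, -0.0], [0.0, 0.0, -1.0]]
force: [-0.1, 0.4, -0.3]
gripper_width: 0.0003
finger_force: 0.0
```

Request:
play_rows --pt "0 0 0.4 0 0 0 -1" --pt "0 0 0.8 0 0 0 -1" --pt "0 0 1 0 0 0 -1" --pt "0 0 1 0 0 0 -1" --pt "0 0 1 0 0 0 -1"

```text
clock: 38.0
eef_pos: [0.7003, 0.0087, 0.1524]
tcp_rot: [[1.0, 0.0, 0.001], [0.0, -1.0, -0.0], [0.001, 0.0, -1.0]]
force: [0.8, 0.7, -0.6]
gripper_width: -0.0002
finger_force: 0.0
```

Request:
play_rows --pt "0 0 0.08 0 0 0 -1" --pt "-0.12 0.05 0.08 0 0 0 -1" --pt "-0.24 0.1 0.08 0 0 0 -1" --pt "-0.36 0.15 0.08 0 0 0 -1" --pt "-0.44 0.19 0.08 0 0 0 -1" --pt "-0.48 0.2 0.08 0 0 0 -1" --pt "-0.48 0.2 0.08 0 0 0 -1" --pt "-0.2 0.08 0.08 0 0 0 -1" --pt "0 0 0 0 0 0 -1" --pt "0 0 -0.5 0 0 0 -1" --pt "0 0 -1 0 0 0 -1"

```text
clock: 39.1
eef_pos: [0.6996, 0.0086, 0.2307]
tcp_rot: [[1.0, 0.001, -0.003], [0.001, -1.0, 0.0], [-0.003, -0.0, -1.0]]
force: [-0.0, 0.5, 0.9]
gripper_width: -0.0001
finger_force: 0.0
```

Request:
play_rows --pt "0 -0.5 -0.5 0 0 0 -1" --pt "-0.5 -1 -1 0 0 0 -1" --pt "-0.8 -1 -1 0 0 0 -1" --pt "-1 -1 -1 0 0 0 -1" --pt "-1 -1 -1 0 0 0 -1" --pt "-1 -1 -1 0 0 0 -1"

```text
clock: 39.7
eef_pos: [0.62, 0.0884, 0.3109]
tcp_rot: [[1.0, 0.0, 0.0], [0.0, -1.0, -0.0], [0.0, 0.0, -1.0]]
force: [0.3, 0.5, -0.4]
gripper_width: 0.0001
finger_force: 0.0
```

Request:
play_rows --pt "-0.5 -0.5 0 0 0 0 -1" --pt "-1 -1 0 0 0 0 -1" --pt "-1 -1 0 0 0 0 -1" --pt "-1 -1 0 0 0 0 -1" --pt "-1 -1 0 0 0 0 -1" --pt "-1 -1 0 0 0 0 -1"

```text
clock: 40.3
eef_pos: [0.5411, 0.1678, 0.3105]
tcp_rot: [[1.0, -0.001, -0.001], [-0.001, -1.0, -0.0], [-0.001, 0.0, -1.0]]
force: [0.1, -0.1, 0.0]
gripper_width: 0.0001
finger_force: 0.0
```

```bash
python3 - <<'E'
from h import *
print(state()['eef_pos'])
T=shot('top','t9');S=shot('scene','s9'); 
a=cv2.resize(T['frame'][140:270,190:480,::-1],(800,359)); b=cv2.resize(S['frame'][120:260,140:480,::-1],(583,240))
m=np.zeros((599,800,3),np.uint8); m[:359]=a; m[359:,:583]=b; cv2.imwrite('pics/fin.png',m)
E
```

```text
[0.54113068 0.16781015 0.31046676]
```

View pics/fin.png

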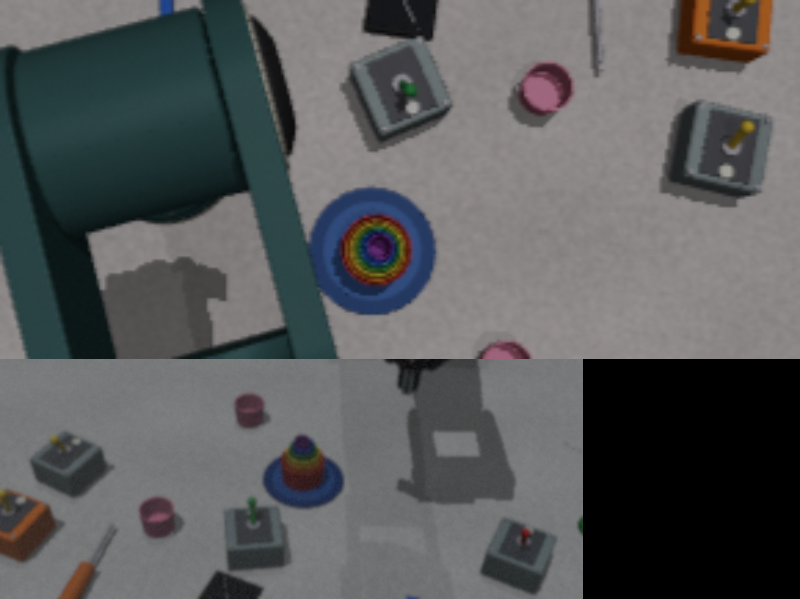

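The pile stands upright on the mat. The green bat now leans to its dot (top view (407,90), dot (412,107)), and the yellow and red bats lean away from theirs. The gripper is clear of everything.

```bash
python3 -c "
from station import *
print(hand_in())"
```

```text
the job is handed in; nothing more can be done
None
```

Job handed in, no verdict returned: the last pictures show the bench power and fume fan off, all six cups nested upright on the mat, and the night light on. I did not go near the phone or the tools.

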